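# Gauge a blind hole and fit the matching bumper post

## Task

The bumper post is missing from the middle hole of the yellow striker bank, and how deep that hole was printed is not known: take the depth gauge from its rest, lower its rod into the hole until it bottoms, press the base squarely onto the face with a light hand (about 8 N, never 25 N) for a second to read the depth, and stand the gauge back on its rest. Then take from the green rack the one spare post whose head will come level with its two neighbours, and set it upright on the bottom of the hole before you let go, without forcing it. Leave the other two spares in the rack and everything else on the table alone.

Things in the scene. Friction and masses are not known exactly. Their poses are not given: they have to be found in the camera images.
- bank: Striker bank, fixed: yellow printed block 68 (x) x 186 (y) x 54 mm high, level top face, origin under its centre. Behind it (own +x, to 146 mm, up to 76 mm high) three copper solenoids with folded-back yellow hammer arms. Two fixed black-headed bumper posts (heads 20 mm across, tops 38 mm above the face) stand 60 mm to the +y and -y side of the empty middle hole.
- bank_hole (a point): Centre of the mouth of the empty middle hole, in the plane of the bank's top face (54 mm above the table); x, y, z as the bank's. Hole 15 mm across, vertical, chamfered 1 mm, blind; its depth is 22, 29 or 36 mm and is not given: measure it.
- gauge: Digital depth gauge, loose, 0.3 kg, upright on its rest. Origin: centre of the flat underside of its steel base bar, 22 (x) x 64 (y) x 10 mm. Grey housing 20 (x) x 46 (y) mm, from 22 to 72 mm above the underside. A 5 mm rod sticks out 42 mm below the base when free; its round cap, 7 mm above the housing when free, rises as the rod is pushed in (by 6 to 20 mm here).
- gauge_grip (a point): Centre of the gauge's housing, 47 mm above the underside of the base; grip here across the 20 mm thickness (along own x).
- gauge_rod (a joint): The gauge's reading: how far its spring-loaded rod has been pushed in, 0 (free, tip 42 mm below the base) to 0.040 m. The spring pushes back with 2.0 N at 0, rising by 0.4 N per 10 mm. With the base flat on the face, depth of hole = 0.042 - value.
- rest_top (a point): Gauge rest, fixed: yellow printed stand 64 (x) x 96 (y) x 58 mm high. This point is the centre of its top, in the mouth of a 21 mm hole through its 8 mm top plate, under which the rod hangs free; y runs along the gauge's base bar.
- rack: Spare-post rack, fixed: green block 150 (x) x 46 (y) x 30 mm high, origin under its centre, with three holes 15 mm across and 16 mm deep at own x = -50, 0, 50 mm, one spare post in each.
- bottle: Brown glass bottle, loose, 62 mm across, 230 mm high; origin under its centre. Leave alone.
- adapter: Black plug-in power adapter, loose, 62 x 48 x 40 mm; origin under its centre. Leave alone.
- screwdriver: Red-handled screwdriver lying on the table, 170 mm long. Leave alone.
- scissors: Black-handled scissors lying on the table, about 180 mm long. Leave alone.
- spare_hammer: Spare yellow printed hammer arm with an orange head, lying, about 90 mm long, 16 mm high. Leave alone.
- jar: Clear jar with a black lid, 60 mm across, 62 mm high; origin under its centre. Leave alone.
- post_white: Spare bumper post with a white band, loose, about 0.07 kg, standing in the rack; 60 mm long in all: steel shank 14 mm across, its foot chamfered by 1 mm, black head 20 mm across and 24 mm tall at the top. Origin at the centre of its foot. Stands level with its neighbours in a hole 22 mm deep.
- post_white_head (a point): Centre of that post's head, where it is gripped, 48 mm above its foot (26 mm above the bank's face when level with its neighbours).
- post_blue: Spare bumper post with a blue band, loose, about 0.07 kg, standing in the rack; 67 mm long in all: steel shank 14 mm across, its foot chamfered by 1 mm, black head 20 mm across and 24 mm tall at the top. Origin at the centre of its foot. Stands level with its neighbours in a hole 29 mm deep.
- post_blue_head (a point): Centre of that post's head, where it is gripped, 55 mm above its foot (26 mm above the bank's face when level with its neighbours).
- post_red: Spare bumper post with a red band, loose, about 0.07 kg, standing in the rack; 74 mm long in all: steel shank 14 mm across, its foot chamfered by 1 mm, black head 20 mm across and 24 mm tall at the top. Origin at the centre of its foot. Stands level with its neighbours in a hole 36 mm deep.
- post_red_head (a point): Centre of that post's head, where it is gripped, 62 mm above its foot (26 mm above the bank's face when level with its neighbours).

How it is judged:
By the outcome, as a careful person would: the job done as asked, in the order asked, and still so for the second after the job is handed in, with the robot touching nothing.
It also fails if it takes over 72 s, if anything falls off the work surface, if the arm or the gripper's body presses on something with over 40 N, if the wrist force passes 120 N, or if a joint passes its speed limit or range.

## Robot

A 6-joint arm with a two-finger parallel gripper is mounted at the origin on the work surface. World frame = base frame: x ahead of the robot, y to its left, z up, the work surface at z = 0. Lengths are in mm, angles in rad, forces in N, time in s.
With the tool pointing down it reaches from about 250 to 800 mm from the base axis. Payload 3.9 kg.
Tool frame: the origin (TCP) lies midway between the tips of the shut fingers; the grasp point (between the pads) lies 19 mm behind it; z points along the fingers, y is the line along which they close (so a half turn about z gives the same grasp; the last joint's range is limited). The gripper opens to 85 mm and grips with 20 to 120 N. Pads are 22 mm wide; open, the fingers measure 114 mm over their backs; the gripper's body (76 mm by 85 mm) begins 54 mm behind the grasp point. The pads swing forward as they close: fully open they stand 13 mm farther back than shut.
Start: joints at [-1.17, 0.26, -0.138, 1.173, 0, 1.571], TCP at [204.826, -483.385, 231.304] pointing down, gripper open.
Joint ranges: [-2.78, 2.78], [-0.83, 1.72], [-1.28, 1.37], [-1.9, 2.12], [-1.57, 1.48], [-3.14, 3.14]. Speed limits (rad/s): [2.57, 2.57, 3.14, 3.14, 3.14, 3.14].

## Interface

Orientations are given as a unit quaternion [x, y, z, w].
In Python, from station import robot gives the robot as it stands.
- The arm moves only by the tool jog_arm, never from a script. Its argument "moves" is a list of rows, each a list of 3 entries, a list of its own where there are three numbers: the shift along the tool's x, y, z in m, then the turn, a rotation vector about the tool's x, y, z in degrees, then the finger opening in m, from 0 to 0.0854. In form: [[[dx, dy, dz], [ax, ay, az], fingers], ...]. A call has 1 to 8 rows; each row is the pose to reach, as a shift and turn from the pose commanded when the call began, along the tool's axes at that moment; what a row does not reach only later rows make up. A row lasts 1/12 s, in which the tool goes at most 41.7 mm and 7.16 degrees, less where a joint would pass 70% of its speed; a pose out of reach is approached as far as the arm can. A call with a gripper value outside its range is refused whole. The fingers move at their own pace and stop on an object; "squeeze" is the grip in N (left out, the last holds). Time passes only in rows, so rows that repeat a pose let the fingers close. It gives the time, the measured TCP pose, the force, the opening and the grip force at its end, in the units of the state.
- robot.get_state(): the state, without advancing time (a new reading comes with each control period).
- robot.capture(name): name is "side" or "top" or "wrist"; returns the picture (400x640x3 uint8, red, green, blue); there is no depth.
- robot.camera_params(name): a dict with "K" (3x3 intrinsics, pixels), "pose" (4x4, takes a point from camera to world coordinates); the wrist camera has in their place "mount" (4x4, takes a point from camera to tool coordinates, whose origin is the TCP and whose axes are the flange's). Camera axes: x right, y up, looking along -z (the intrinsics and any distortion apply to the point x, -y, -z); pixel columns grow to the right and rows downward; lengths in mm; the calibration is good to about 2 mm. The wrist camera is an equidistant fisheye: a pixel r from the principal point sees the ray r / f radians off the axis. A picture is of the moment at which its call begins: read the wrist's pose just before it. camera_params takes no time and is no camera call.
- robot.sign_off(): hands the job in; it is judged then, once.
The state is a dict: "time_s": time; "joint_pos": joint angles; "qvel": joint speeds; "joint_torque": joint torques, N m; "ee_pos": TCP position; "tool_rot": TCP orientation; "ft_force": force on the tool from outside, world axes, zero at the start; "moment": the same for the moment, N m; "finger_gap": finger opening in mm; "grasp_force": force on a finger pad.
Only numpy, scipy, OpenCV 4.12 (cv2) and the standard library are available. Lean on these libraries where they do the work, as an engineer would, in place of code of your own. Each camera call takes 0.05 s, during which the arm holds its last target. There are 200 camera calls.

## Working session

There is one attempt and no reset: what is moved stays moved. The work goes in short steps, Python scripts to look and compute and a tool call to move; the robot and the scene stay as the last step left them, time stands still between calls to the robot, and variables do not carry over. Pictures are saved under pics/ and viewed, at most 10 in all, crops included, and the job is handed in when it is done.

Besides the shell and the picture viewer there is one more tool, called after ">>>" in YAML: its name, and indented under it one key for each argument. jog_arm: Moves the arm, as the interface text tells. Its arguments: {"type":"object","properties":{"moves":{"type":"array","items":{"type":"array"}},"squeeze":{"type":"number"}},"required":["moves"]}

```bash
ls; mkdir -p pics
python3 - <<'E'
from station import robot
import cv2,numpy as np
np.set_printoptions(precision=4,suppress=True)
print(robot.get_state())
for n in ["side","top","wrist"]:
    print(n,robot.camera_params(n))
    im=robot.capture(n); np.save(f'pics/{n}0.npy',im); cv2.imwrite(f'pics/{n}0.png',im[:,:,::-1])
E
```

```text
pics
{'time_s': 0.0, 'joint_pos': array([-1.17  ,  0.2607, -0.1394,  1.1727,  0.    ,  1.5708]), 'qvel': array([-0.0017, -0.0003, -0.0001, -0.0009,  0.0025, -0.0017]), 'joint_torque': array([ -0.0006, -40.5678,  25.3923,   0.0186,  -0.0001,   0.    ]), 'ee_pos': array([ 204.5553, -482.7693,  230.4582]), 'tool_rot': array([ 0.98  ,  0.199 , -0.0002, -0.001 ]), 'ft_force': array([ 0.0439,  0.2947, -0.3239]), 'moment': array([-0.052 , -0.0205,  0.0023]), 'grasp_force': 0.0, 'finger_gap': 85.15189275750153}
side {'K': array([[447.064 ,   0.    , 313.931 ],
       [  0.    , 447.064 , 191.1957],
       [  0.    ,   0.    ,   1.    ]]), 'pose': array([[  -0.6924,    0.4177,   -0.5883, -102.0271],
       [  -0.7213,   -0.382 ,    0.5778,  620.3007],
       [   0.0166,    0.8244,    0.5658,  710.194 ],
       [   0.    ,    0.    ,    0.    ,    1.    ]])}
top {'K': array([[519.2909,   0.    , 317.4086],
       [  0.    , 519.2909, 202.0609],
       [  0.    ,   0.    ,   1.    ]]), 'pose': array([[   0.0042,    0.9889,   -0.1487,  371.256 ],
       [  -0.9999,    0.0026,   -0.0107,  -11.5687],
       [  -0.0102,    0.1488,    0.9888, 1473.28  ],
       [   0.    ,    0.    ,    0.    ,    1.    ]])}
wrist {'K': array([[309.7069,   0.    , 319.9205],
       [  0.    , 309.7069, 198.2431],
       [  0.    ,   0.    ,   1.    ]]), 'mount': array([[   0.0001,    0.9643,    0.265 ,   66.8817],
       [   1.    ,    0.0001,   -0.0007,    1.5127],
       [  -0.0007,    0.265 ,   -0.9643, -141.816 ],
       [   0.    ,    0.    ,    0.    ,    1.    ]])}
```

View pics/top0.png

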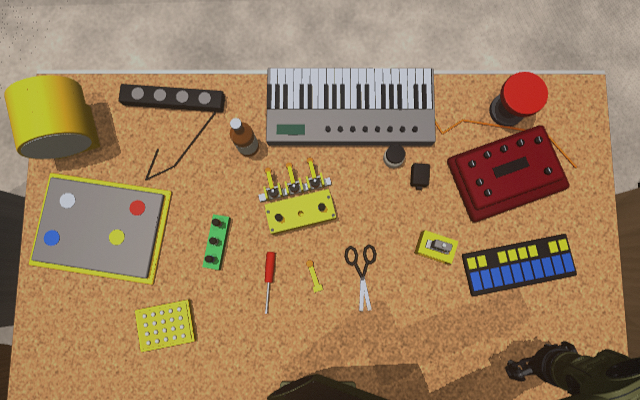

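View pics/side0.png

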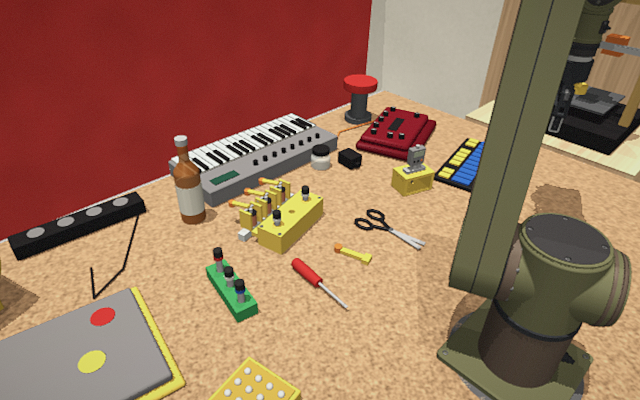

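The top view shows the bank at about (300,212), its empty hole at (300,212), the gauge on its rest at (438,245), and the green rack with 3 posts at (216,242). The side view shows the same things, with the gauge at (415,165). Next I'll measure these by colour masks.

```bash
cat > h.py <<'E'
import numpy as np,cv2
from scipy.spatial.transform import Rotation as R
from station import robot
np.set_printoptions(precision=2,suppress=True)
def ray(n,uv,st=None):
    p=robot.camera_params(n);K=p['K'];u=np.array([(uv[0]-K[0,2])/K[0,0],(uv[1]-K[1,2])/K[1,1]])
    if n=='wrist':
        r=np.hypot(*u)+1e-12; d=np.array([u[0]/r*np.sin(r),-u[1]/r*np.sin(r),-np.cos(r)])
        T=np.eye(4);T[:3,:3]=R.from_quat(st['tool_rot']).as_matrix();T[:3,3]=st['ee_pos'];T=T@p['mount']
    else: d=np.array([u[0],-u[1],-1]);T=p['pose']
    return T[:3,3],T[:3,:3]@d
def onz(n,uv,z,st=None):
    o,d=ray(n,uv,st);return (o+d*(z-o[2])/d[2])
def pix(n,P,st=None):
    p=robot.camera_params(n);K=p['K']
    if n=='wrist':
        T=np.eye(4);T[:3,:3]=R.from_quat(st['tool_rot']).as_matrix();T[:3,3]=st['ee_pos'];T=T@p['mount']
    else:T=p['pose']
    c=T[:3,:3].T@(np.array(P)-T[:3,3]);x,y,z=c[0],-c[1],-c[2]
    if n=='wrist':
        s=np.hypot(x,y)+1e-12;t=np.arctan2(s,z);return np.array([K[0,0]*t*x/s+K[0,2],K[1,1]*t*y/s+K[1,2]])
    return np.array([K[0,0]*x/z+K[0,2],K[1,1]*y/z+K[1,2]])
def blobs(im,lo,hi,minA=30,box=None):
    m=cv2.inRange(cv2.cvtColor(im,cv2.COLOR_RGB2HSV),lo,hi)
    if box: k=np.zeros_like(m);x0,y0,x1,y1=box;k[y0:y1,x0:x1]=255;m&=k
    c,_=cv2.findContours(m,cv2.RETR_EXTERNAL,cv2.CHAIN_APPROX_NONE)
    return [k for k in c if cv2.contourArea(k)>minA]
def rectz(n,c,z,st=None):
    P=np.array([onz(n,q[0],z,st)[:2] for q in c],np.float32)
    return cv2.minAreaRect(P)
E
python3 - <<'E'
from h import *
im=np.load('pics/top0.npy')
Y=((22,120,90),(36,255,255));G=((45,100,50),(80,255,255))
for nm,z,cs in [('bank',54,blobs(im,*Y,box=(255,185,345,240))),('rest',58,blobs(im,*Y,box=(410,225,465,270))),('rack',30,blobs(im,*G,box=(195,205,240,280)))]:
    for c in cs: print(nm,cv2.contourArea(c),cv2.boundingRect(c),rectz('top',c,z),'\n',np.array([onz('top',q,z)[:2] for q in cv2.boxPoints(cv2.minAreaRect(c))]))
c=im[140:290,190:470];cv2.imwrite('pics/c1.png',cv2.resize(c,None,fx=2.85,fy=2.85,interpolation=cv2.INTER_CUBIC)[:,:,::-1])
E
```

```text
bank 1993.0 (264, 189, 72, 45) ((561.0213012695312, 52.689109802246094), (86.36617279052734, 187.3391571044922), 13.884160041809082) 
 [[580.15 154.77]
 [625.67 -28.33]
 [541.54 -48.5 ]
 [496.69 133.06]]
rest 851.5 (417, 230, 41, 34) ((462.4751281738281, -321.96697998046875), (98.99700927734375, 69.26971435546875), 71.64273071289062) 
 [[ 445.46 -263.28]
 [ 510.82 -286.63]
 [ 479.21 -381.01]
 [ 414.32 -357.12]]
rack 768.5 (202, 214, 27, 56) ((476.708984375, 287.2578125), (47.06259536743164, 149.8203582763672), 80.4053726196289) 
 [[407.6  322.74]
 [555.63 298.39]
 [546.41 251.6 ]
 [398.71 276.61]]
```

View pics/c1.png

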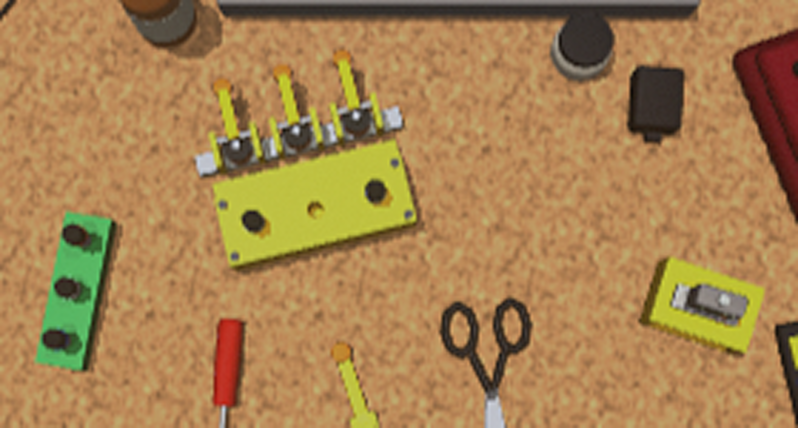

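The crop shows the bank hole at crop (316,209), full-image (300.9,213.3), the gauge on its rest at crop (710,300), and the rack posts at crop (75,236), (66,288) and (57,340). I'll move above the gauge for a close wrist view.

>>> jog_arm:
  moves:
    - [[0.038, -0.006, 0.003], [0, 0, -6.1], 0.0854]
    - [[0.075, -0.012, 0.005], [0, 0, -12.2], 0.0854]
    - [[0.113, -0.018, 0.008], [0, 0, -18.2], 0.0854]
    - [[0.15, -0.024, 0.01], [0, 0, -24.3], 0.0854]
    - [[0.188, -0.03, 0.013], [0, 0, -30.4], 0.0854]
    - [[0.225, -0.036, 0.015], [0, 0, -36.5], 0.0854]
    - [[0.263, -0.042, 0.018], [0, 0, -42.5], 0.0854]
    - [[0.3, -0.048, 0.02], [0, 0, -48.6], 0.0854]

```text
time_s: 0.82
ee_pos: [463.5, -320.6, 210.8]
tool_rot: [0.81, 0.587, -0.0, -0.0]
ft_force: [1.1, -0.9, -0.4]
finger_gap: 85.6
grasp_force: 0.0
```

Run:
```python
from h import *
for i in range(4): robot.capture('top') if i<3 else None
st=robot.get_state();im=robot.capture('wrist');print(st['time_s'],st['ee_pos'],st['tool_rot'],st['ft_force'])
np.save('pics/w1.npy',im);cv2.imwrite('pics/w1.png',im[:,:,::-1])
```

```text
0.9667 [ 464.06 -320.43  210.46] [ 0.81  0.59 -0.   -0.  ] [ 0.15 -0.5  -0.28]
```

View pics/w1.png

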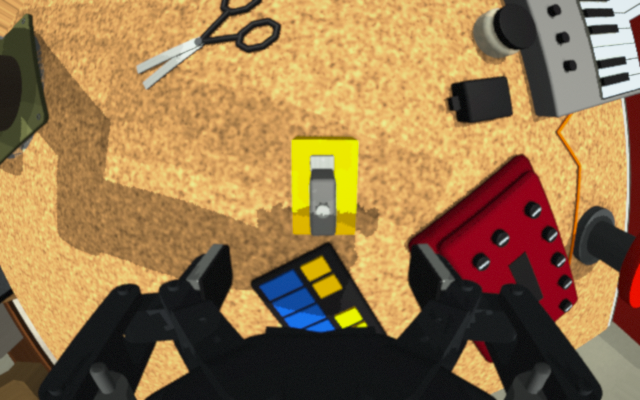

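The wrist view shows the rest (cols 291–357, rows 138–235), the gauge housing (cols 309–336) and the cap at (323,211), all square to the tool.

Run:
```python
from h import *
im=np.load('pics/w1.npy')
st=dict(ee_pos=np.array([464.06,-320.43,210.46]),tool_rot=np.array([.81,.587,0,0])/np.hypot(.81,.587))
st['tool_rot']=robot.get_state()['tool_rot']
x=R.from_quat(st['tool_rot']).as_matrix();print('toolx yaw',np.degrees(np.arctan2(x[1,0],x[0,0])))
loc=lambda P:(x.T@(P-st['ee_pos']))
for c in blobs(im,(22,100,60),(36,255,255),400,box=(270,120,380,245)):
    r=rectz('wrist',c,58,st);print('rest',cv2.boundingRect(c),r)
    a=cv2.approxPolyDP(c,4,True)[:,0];print([(tuple(q),loc(onz('wrist',q,58,st))[:2].round(1)) for q in a])
for nm,uv,z in [('cap',(323,211),137),('barTL',(310,156),68),('barTR',(333,156),68)]: print(nm,loc(onz('wrist',uv,z,st)),onz('wrist',uv,z,st))
h=cv2.cvtColor(im,cv2.COLOR_RGB2HSV)
for r in (160,180,200,215,228): print(r,[tuple(v) for v in h[r,288:362:2,1:]])
# hole in bank & other things in top/side
print('hole',onz('top',(300.9,213.3),54))
```

```text
toolx yaw 71.64948804918059
rest (291, 136, 68, 99) ((467.55096435546875, -325.5356750488281), (99.2092514038086, 65.97416687011719), 71.51245880126953)
[((np.int32(295), np.int32(137)), array([ 45. , -22.6])), ((np.int32(293), np.int32(233)), array([-52.2, -26.5])), ((np.int32(310), np.int32(233)), array([-52.1,  -9.1])), ((np.int32(309), np.int32(157)), array([25.7, -9.4])), ((np.int32(332), np.int32(154)), array([28.6, 12.6])), ((np.int32(334), np.int32(233)), array([-52.1,  15.4])), ((np.int32(353), np.int32(234)), array([-53.3,  35. ])), ((np.int32(358), np.int32(140)), array([42.3, 37.3]))]
cap [-3.14  3.26 73.46] [ 466.05 -324.41  137.  ]
barTL [ 27.97  -8.12 142.47] [ 464.94 -291.27   68.  ]
barTR [ 27.99  13.12 142.44] [ 485.11 -297.94   68.  ]
160 [(np.uint8(143), np.uint8(185)), (np.uint8(156), np.uint8(200)), (np.uint8(254), np.uint8(231)), (np.uint8(255), np.uint8(237)), (np.uint8(255), np.uint8(236)), (np.uint8(255), np.uint8(237)), (np.uint8(255), np.uint8(237)), (np.uint8(255), np.uint8(237)), (np.uint8(255), np.uint8(237)), (np.uint8(255), np.uint8(237)), (np.uint8(2
[... 4837 characters left out ...]
), np.uint8(89)), (np.uint8(11), np.uint8(89)), (np.uint8(14), np.uint8(89)), (np.uint8(12), np.uint8(88)), (np.uint8(14), np.uint8(90)), (np.uint8(14), np.uint8(88)), (np.uint8(14), np.uint8(89)), (np.uint8(9), np.uint8(85)), (np.uint8(52), np.uint8(84)), (np.uint8(255), np.uint8(189)), (np.uint8(255), np.uint8(221)), (np.uint8(255), np.uint8(222)), (np.uint8(255), np.uint8(222)), (np.uint8(255), np.uint8(222)), (np.uint8(255), np.uint8(222)), (np.uint8(255), np.uint8(222)), (np.uint8(255), np.uint8(222)), (np.uint8(255), np.uint8(218)), (np.uint8(255), np.uint8(212)), (np.uint8(157), np.uint8(162)), (np.uint8(145), np.uint8(142)), (np.uint8(143), np.uint8(153))]
hole [553.28  49.2   54.  ]
```

>>> jog_arm:
  moves:
    - [[-0.0035, 0.003, 0.03], [0, 0, 0], 0.0854]
    - [[-0.0035, 0.003, 0.06], [0, 0, 0], 0.0854]
    - [[-0.0035, 0.003, 0.09], [0, 0, 0], 0.06]
    - [[-0.0035, 0.003, 0.115], [0, 0, 0], 0.05]
    - [[-0.0035, 0.003, 0.1235], [0, 0, 0], 0.04]
    - [[-0.0035, 0.003, 0.1235], [0, 0, 0], 0.03]
    - [[-0.0035, 0.003, 0.1235], [0, 0, 0], 0.025]
    - [[-0.0035, 0.003, 0.1235], [0, 0, 0], 0.022]
  squeeze: 40

```text
time_s: 1.68
ee_pos: [464.8, -327.7, 89.6]
tool_rot: [0.812, 0.584, 0.0, 0.001]
ft_force: [0.7, 0.4, 0.2]
finger_gap: 22.3
grasp_force: 0.2
```

>>> jog_arm:
  moves:
    - [[0, 0, 0], [0, 0, 0], 0.02]
    - [[0, 0, 0], [0, 0, 0], 0.018]
    - [[0, 0, 0], [0, 0, 0], 0.015]
    - [[0, 0, 0], [0, 0, 0], 0.012]
    - [[0, 0, 0], [0, 0, 0], 0.012]
    - [[0, 0, 0], [0, 0, 0], 0.012]

```text
time_s: 2.18
ee_pos: [464.9, -327.6, 89.8]
tool_rot: [0.811, 0.585, -0.0, 0.002]
ft_force: [-3.1, -1.2, 6.9]
finger_gap: 19.5
grasp_force: 40.1
```

Run:
```python
from h import *
st=robot.get_state();im=robot.capture('wrist');print(st)
np.save('pics/w2.npy',im);s=robot.capture('side');cv2.imwrite('pics/w2.png',np.hstack([im[100:400,120:520],cv2.resize(s[90:240,320:520],(400,300))])[:,:,::-1])
```

```text
{'time_s': 2.1833, 'joint_pos': array([-0.61,  0.43, -0.28,  0.86, -0.  ,  1.28]), 'qvel': array([-0.,  0., -0., -0., -0.,  0.]), 'joint_torque': array([  1.31, -43.25,  21.03,  -0.63,   0.63,   0.  ]), 'ee_pos': array([ 464.85, -327.61,   89.8 ]), 'tool_rot': array([ 0.81,  0.58, -0.  ,  0.  ]), 'ft_force': array([-3.08, -1.22,  6.87]), 'moment': array([-0.1 ,  0.51,  0.03]), 'grasp_force': 40.139572620391846, 'finger_gap': 19.475565042097834}
```

View pics/w2.png

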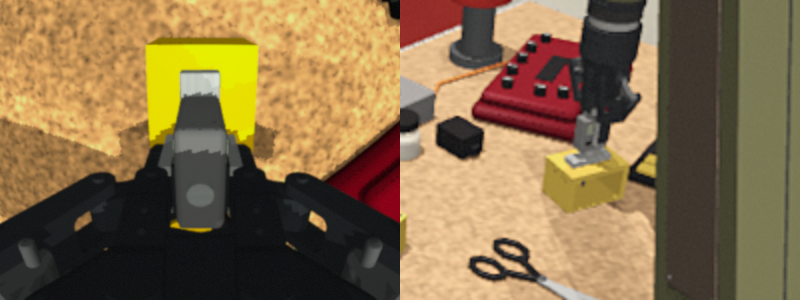

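The view shows the gauge held between the pads, its cap at full-image (320,295) and its bar and housing in line with the tool. The grip is 19.5 mm, so I'll lift.

>>> jog_arm:
  moves:
    - [[0, 0, -0.01], [0, 0, 0], 0.012]
    - [[0, 0, -0.03], [0, 0, 0], 0.012]
    - [[0, 0, -0.05], [0, 0, 0], 0.012]
    - [[0, 0, -0.07], [0, 0, 0], 0.012]
    - [[0, 0, -0.09], [0, 0, 0], 0.012]
    - [[0, 0, -0.11], [0, 0, 0], 0.012]
    - [[0, 0, -0.12], [0, 0, 0], 0.012]
    - [[0, 0, -0.12], [0, 0, 0], 0.012]

```text
time_s: 2.95
ee_pos: [465.6, -327.2, 210.7]
tool_rot: [0.811, 0.585, 0.001, 0.002]
ft_force: [1.0, 0.2, -3.2]
finger_gap: 19.7
grasp_force: 39.7
```

Run:
```python
from h import *
st=dict(ee_pos=np.array([464.85,-327.61,89.8]),tool_rot=np.array([.811,.585,0,0]))
M=R.from_quat(st['tool_rot']).as_matrix()
for uv,z in [((320,295),137),((301,171),68),((339,171),68),((320,171),68)]:
    P=onz('wrist',uv,z,st);print(P,M.T@(P-st['ee_pos']))
s=robot.get_state();print(s['ee_pos'],s['tool_rot'],s['joint_pos'],s['ft_force'])
x=R.from_quat(s['tool_rot']).as_matrix();print(x)
P=onz('top',(300.9,213.3),54);print(P)
# bank posts: dark blobs in top, head tops at z=92
im=np.load('pics/top0.npy')
for z,box in [(92,(270,205,290,228)),(92,(312,196,332,218))]:
  for c in blobs(im,(0,0,0),(180,255,75),15,box=box):
    m=cv2.moments(c);q=(m['m10']/m['m00'],m['m01']/m['m00']);print('post',q,cv2.boundingRect(c),onz('top',q,z-8))
```

```text
[ 466.95 -324.46  137.  ] [  3.65   0.99 -47.2 ]
[ 467.48 -290.64   68.  ] [35.91 -9.17 21.8 ]
[ 486.84 -297.08   68.  ] [35.91 11.23 21.8 ]
[ 477.15 -293.88   68.  ] [35.89  1.03 21.8 ]
[ 465.63 -327.19  210.72] [0.81 0.58 0.   0.  ] [-0.61  0.34 -0.08  1.15  0.    1.28] [ 0.99  0.17 -3.18]
[[ 0.32  0.95  0.  ]
 [ 0.95 -0.32 -0.  ]
 [-0.    0.01 -1.  ]]
[553.28  49.2   54.  ]
post (278.41530054644807, 217.10928961748633) (275, 214, 8, 7) [538.91 108.46  84.  ]
post (321.26785714285717, 206.79761904761904) (318, 204, 7, 7) [567.3   -6.97  84.  ]
```

>>> jog_arm:
  moves:
    - [[0.03, -0.0005, 0], [0, 0, -3], 0.012]
    - [[0.07, -0.001, 0], [0, 0, -7], 0.012]
    - [[0.11, -0.001, 0], [0, 0, -11], 0.012]
    - [[0.15, -0.002, 0], [0, 0, -15], 0.012]
    - [[0.19, -0.002, 0], [0, 0, -19], 0.012]
    - [[0.23, -0.003, 0], [0, 0, -23], 0.012]
    - [[0.27, -0.003, 0], [0, 0, -27], 0.012]
    - [[0.305, -0.004, 0], [0, 0, -30], 0.012]

```text
time_s: 3.62
ee_pos: [556.4, -33.1, 206.4]
tool_rot: [0.631, 0.776, -0.0, -0.001]
ft_force: [-0.1, -0.9, -2.3]
finger_gap: 19.6
grasp_force: 39.5
```

>>> jog_arm:
  moves:
    - [[0.01, 0.005, 0], [0, 0, -1], 0.012]
    - [[0.02, 0.01, 0], [0, 0, -2.2], 0.012]
    - [[0.02, 0.01, 0], [0, 0, -2.2], 0.012]
    - [[0.02, 0.01, 0], [0, 0, -2.2], 0.012]
    - [[0.02, 0.01, 0], [0, 0, -2.2], 0.012]

```text
time_s: 4.03
ee_pos: [561.9, -15.5, 207.4]
tool_rot: [0.618, 0.786, -0.001, -0.0]
ft_force: [-0.9, -0.5, -4.0]
finger_gap: 19.7
grasp_force: 39.7
```

Run:
```python
from h import *
st=robot.get_state();im=robot.capture('wrist');print(st['time_s'],st['ee_pos'],repr(st['tool_rot'].tolist()))
np.save('pics/w3.npy',im);cv2.imwrite('pics/w3.png',cv2.resize(im[0:320,160:500],(800,753))[0:600,:,::-1])
```

```text
4.0333 [561.88 -15.5  207.38] [0.6180108954090798, 0.7861692287943014, -0.0006506631457300801, -0.00023127929341046398]
```

View pics/w3.png

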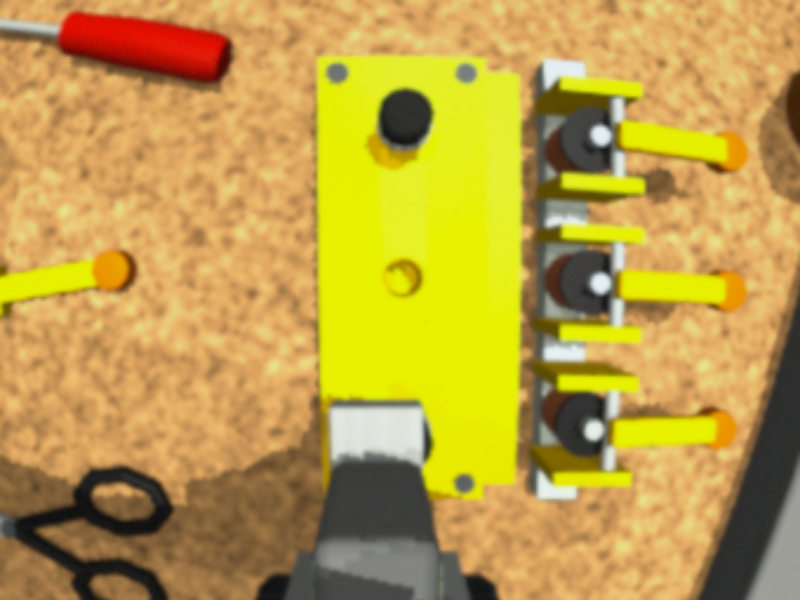

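The hole is at crop (402,278), full-image (330.8,118.1). The bank edges are parallel to the image columns, so the tool is aligned with the bank.

```bash
cat >> h.py <<'E'
def circ(im,c,r=14,lo=None):
    x,y=map(int,c);g=im[y-r:y+r+1,x-r:x+r+1].astype(int)
    base=np.median(g.reshape(-1,3),0);d=np.abs(g-base).sum(2);m=(d>40).astype(np.uint8)
    n,l,s,ce=cv2.connectedComponentsWithStats(m)
    return [(s[i].tolist(),(ce[i]+[x-r,y-r]).round(1)) for i in range(1,n) if s[i][4]>20]
E
python3 - <<'E'
from h import *
im=np.load('pics/w3.npy');st=dict(ee_pos=np.array([561.88,-15.5,207.38]),tool_rot=np.array([.61801,.78617,-.00065,-.00023]))
M=R.from_quat(st['tool_rot']).as_matrix();print('yaw',np.degrees(np.arctan2(M[1,0],M[0,0])))
for c in circ(im,(331,118)): print(c)
P=onz('wrist',(331,118.1),54,st);print('hole',P,M.T@(P-st['ee_pos']))
m=cv2.inRange(cv2.cvtColor(im,cv2.COLOR_RGB2HSV),(25,200,120),(35,255,255))
e=[]
for r in range(30,150,8):
    c=np.where(m[r,285:345])[0];e.append((285+c[0],r))
L=np.array([onz('wrist',q,54,st)[:2] for q in e]);v=np.polyfit(L[:,1],L[:,0],1);print('edge',np.array(e)[:,0],v,90+np.degrees(-np.arctan(v[0])))
P=onz('wrist',(160+405/2.353,117/2.353),92,st);print('postY',P,'expected hole',P[:2]-60*np.array([np.cos(np.radians(103.8)),np.sin(np.radians(103.8))]))
E
```

```text
yaw 103.65808119187751
([7, 6, 16, 17, 153], array([332.6, 116.8]))
hole [557.22  47.68  54.  ] [ 62.56  10.59 153.34]
edge [296 295 295 295 295 295 295 295 295 295 295 295 296 296 296] [ -0.25 534.34] 103.81179482991527
postY [543.1  103.95  92.  ] expected hole [557.41  45.68]
```

>>> jog_arm:
  moves:
    - [[0.02, 0.003, 0], [0, 0, 0], 0.012]
    - [[0.04, 0.007, 0], [0, 0, 0], 0.012]
    - [[0.059, 0.01, 0], [0, 0, 0], 0.012]
    - [[0.059, 0.01, 0.02], [0, 0, 0], 0.012]
    - [[0.059, 0.01, 0.04], [0, 0, 0], 0.012]
    - [[0.059, 0.01, 0.06], [0, 0, 0], 0.012]
    - [[0.059, 0.01, 0.07], [0, 0, 0], 0.012]
    - [[0.059, 0.01, 0.07], [0, 0, 0], 0.012]

```text
time_s: 4.75
ee_pos: [555.9, 44.2, 135.3]
tool_rot: [0.618, 0.786, -0.002, -0.002]
ft_force: [-1.4, 0.6, -2.8]
finger_gap: 19.4
grasp_force: 39.6
```

Run:
```python
from h import *
st=robot.get_state();im=robot.capture('wrist');s=robot.capture('side');print(st['time_s'],st['ee_pos'],repr(st['tool_rot'].tolist()),st['ft_force'])
np.save('pics/w4.npy',im);cv2.imwrite('pics/w4.png',np.hstack([cv2.resize(im[90:340,220:420],(400,500)),cv2.resize(s[155:255,250:330],(400,500))])[:,:,::-1])
```

```text
4.75 [555.89  44.16 135.34] [0.6180354737114446, 0.78614546215396, -0.0019167388831795964, -0.0019472239369507237] [-1.39  0.59 -2.79]
```

View pics/w4.png

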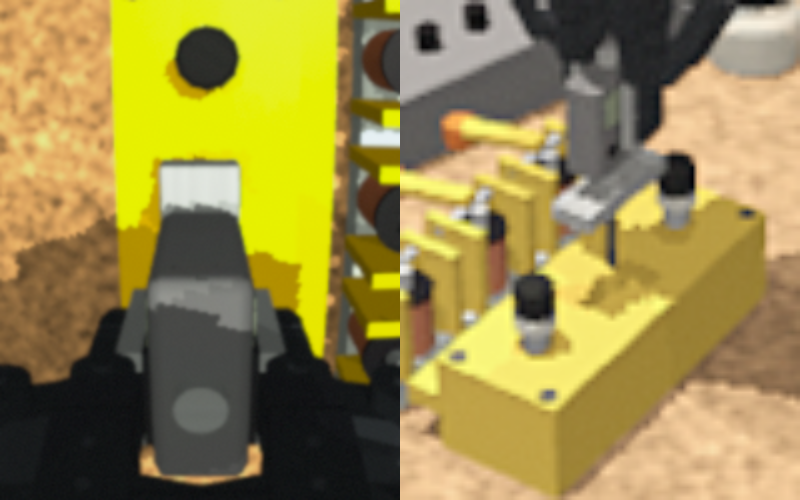

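The wrist view shows the gauge in line with the +y neighbour's head at full-image (323.5,118.5). The side view shows the rod tip just above the face, close to the hole. I'll quantify the offset before going in.

Run:
```python
from h import *
st=dict(ee_pos=np.array([555.89,44.16,135.34]),tool_rot=np.array([.61803,.78615,-.0019,-.0019]))
M=R.from_quat(st['tool_rot']).as_matrix()
im=np.load('pics/w4.npy')
c=max(blobs(im,(0,0,0),(180,255,70),100,box=(300,95,350,140)),key=cv2.contourArea);(q,r)=cv2.minEnclosingCircle(c);print(q,r)
print('post local',M.T@(onz('wrist',q,92,st)-st['ee_pos']))
print('bar local',M.T@(onz('wrist',(320,171),st['ee_pos'][2]-21.8,st)-st['ee_pos']))
s0=np.load('pics/side0.npy');
print('side hole pred',pix('side',(557,47.5,54)),'top',pix('top',(557,47.5,54)))
for k in circ(s0,(291,211),7): print(k)
g=s0[203:220,280:303];print(g.sum(2))
```

```text
(323.0, 118.64286041259766) 15.080328941345215
post local [63.3   1.97 43.37]
bar local [35.56  0.19 21.82]
side hole pred [291.74 210.44] top [301.53 211.96]
([4, 6, 7, 4, 24], array([291.2, 211.4]))
[[345 352 394 425 491 564 581 569 568 568 567 570 566 566 567 567 567 567
  571 567 567 569 565]
 [336 312 419 528 570 576 571 569 567 567 571 567 570 568 571 567 567 566
  571 567 567 568 568]
 [349 424 551 590 575 569 569 568 570 566 567 569 570 563 567 567 567 567
  569 567 568 567 568]
 [463 561 584 573 569 569 567 566 569 568 566 567 570 567 568 571 571 564
  569 567 570 566 567]
 [557 580 572 570 569 566 570 567 567 568 570 568 572 570 565 567 568 567
  567 565 567 568 568]
 [587 574 570 570 567 566 567 569 571 574 573 579 577 575 571 567 567 566
  566 567 565 569 567]
 [585 580 570 565 566 570 568 571 574 563 547 543 551 555 567 574 568 568
  568 567 569 566 567]
 [494 579 576 567 565 568 572 574 553 458 388 390 399 423 505 563 575 568
  567 573 567 571 568]
 [291 530 583 570 566 572 570 579 490 321 302 340 338 334 406 531 576 570
  567 567 567 567 565]
 [281 537 587 573 567 567 567 575 522 426 366 365 399 399 479 558 575 571
  569 570 567 567 568]
 [139 530 592 571 568 567 567 569 581 568 507 479 509 521 556 574 570 567
  567 567 569 570 566]
 [133 533 591 568 567 567 570 567 569 574 581 584 583 579 572 572 566 568
  567 567 568 569 573]
 [132 533 596 573 569 567 567 568 567 569 570 570 569 570 567 566 569 567
  566 567 569 577 578]
 [122 530 595 572 566 571 567 568 567 567 569 564 570 567 567 568 567 570
  569 571 580 582 532]
 [156 533 590 571 568 566 567 567 567 571 567 568 568 566 568 565 567 570
  573 577 573 532 390]
 [256 547 587 571 566 568 567 568 569 566 567 569 567 568 570 569 571 569
  581 573 493 338 276]
 [336 544 586 570 568 567 569 569 567 567 563 567 564 567 570 569 572 578
  575 496 338 279 298]]
```

>>> jog_arm:
  moves:
    - [[0, 0.0013, 0.0], [0, 0, 0], 0.012]
    - [[0, 0.0013, 0.01], [0, 0, 0], 0.012]
    - [[0, 0.0013, 0.02], [0, 0, 0], 0.012]
    - [[0, 0.0013, 0.026], [0, 0, 0], 0.012]
    - [[0, 0.0013, 0.026], [0, 0, 0], 0.012]
    - [[0, 0.0013, 0.026], [0, 0, 0], 0.012]

```text
time_s: 5.35
ee_pos: [558.6, 45.8, 111.0]
tool_rot: [0.617, 0.787, -0.001, -0.001]
ft_force: [0.1, 0.6, -2.7]
finger_gap: 19.7
grasp_force: 39.7
```

>>> jog_arm:
  moves:
    - [[0, 0, 0.002], [0, 0, 0], 0.012]
    - [[0, 0, 0.004], [0, 0, 0], 0.012]
    - [[0, 0, 0.006], [0, 0, 0], 0.012]
    - [[0, 0, 0.008], [0, 0, 0], 0.012]
    - [[0, 0, 0.008], [0, 0, 0], 0.012]
    - [[0, 0, 0.008], [0, 0, 0], 0.012]

```text
time_s: 5.85
ee_pos: [559.3, 45.8, 103.7]
tool_rot: [0.617, 0.787, -0.0, -0.0]
ft_force: [-0.3, 0.5, -3.8]
finger_gap: 19.7
grasp_force: 39.7
```

>>> jog_arm:
  moves:
    - [[0, 0, 0.002], [0, 0, 0], 0.012]
    - [[0, 0, 0.004], [0, 0, 0], 0.012]
    - [[0, 0, 0.006], [0, 0, 0], 0.012]
    - [[0, 0, 0.007], [0, 0, 0], 0.012]
    - [[0, 0, 0.007], [0, 0, 0], 0.012]
    - [[0, 0, 0.007], [0, 0, 0], 0.012]

```text
time_s: 6.35
ee_pos: [559.6, 45.8, 97.0]
tool_rot: [0.617, 0.787, 0.0, 0.0]
ft_force: [-0.4, -0.5, -0.4]
finger_gap: 19.3
grasp_force: 40.0
```

>>> jog_arm:
  moves:
    - [[0, 0, 0.002], [0, 0, 0], 0.012]
    - [[0, 0, 0.004], [0, 0, 0], 0.012]
    - [[0, 0, 0.006], [0, 0, 0], 0.012]
    - [[0, 0, 0.007], [0, 0, 0], 0.012]
    - [[0, 0, 0.007], [0, 0, 0], 0.012]
    - [[0, 0, 0.007], [0, 0, 0], 0.012]

```text
time_s: 6.85
ee_pos: [559.6, 45.8, 89.8]
tool_rot: [0.617, 0.787, 0.0, 0.0]
ft_force: [0.4, -0.7, -1.0]
finger_gap: 19.6
grasp_force: 40.1
```

>>> jog_arm:
  moves:
    - [[0, 0, 0.001], [0, 0, 0], 0.012]
    - [[0, 0, 0.002], [0, 0, 0], 0.012]
    - [[0, 0, 0.002], [0, 0, 0], 0.012]
    - [[0, 0, 0.002], [0, 0, 0], 0.012]

```text
time_s: 7.18
ee_pos: [559.6, 45.8, 87.8]
tool_rot: [0.617, 0.787, 0.0, 0.0]
ft_force: [0.4, -0.3, -0.4]
finger_gap: 19.6
grasp_force: 40.1
```

>>> jog_arm:
  moves:
    - [[0, 0, 0.0005], [0, 0, 0], 0.012]
    - [[0, 0, 0.001], [0, 0, 0], 0.012]
    - [[0, 0, 0.001], [0, 0, 0], 0.012]
    - [[0, 0, 0.001], [0, 0, 0], 0.012]

```text
time_s: 7.52
ee_pos: [559.6, 45.8, 86.8]
tool_rot: [0.617, 0.787, 0.0, 0.0]
ft_force: [0.6, -0.0, 0.1]
finger_gap: 19.5
grasp_force: 40.1
```

>>> jog_arm:
  moves:
    - [[0, 0, 0.0005], [0, 0, 0], 0.012]
    - [[0, 0, 0.0005], [0, 0, 0], 0.012]
    - [[0, 0, 0.0005], [0, 0, 0], 0.012]

```text
time_s: 7.77
ee_pos: [559.5, 45.8, 86.3]
tool_rot: [0.617, 0.787, 0.0, 0.0]
ft_force: [-0.2, -0.4, -0.2]
finger_gap: 19.8
grasp_force: 40.1
```

>>> jog_arm:
  moves:
    - [[0, 0, 0.0005], [0, 0, 0], 0.012]
    - [[0, 0, 0.0005], [0, 0, 0], 0.012]
    - [[0, 0, 0.0005], [0, 0, 0], 0.012]

```text
time_s: 8.02
ee_pos: [559.6, 45.8, 85.9]
tool_rot: [0.617, 0.787, 0.0, 0.0]
ft_force: [-0.2, -0.3, -0.4]
finger_gap: 19.6
grasp_force: 40.2
```

>>> jog_arm:
  moves:
    - [[0, 0, 0.0003], [0, 0, 0], 0.012]
    - [[0, 0, 0.0003], [0, 0, 0], 0.012]
    - [[0, 0, 0.0003], [0, 0, 0], 0.012]

```text
time_s: 8.27
ee_pos: [559.5, 45.8, 85.8]
tool_rot: [0.617, 0.787, 0.0, 0.0]
ft_force: [-0.1, 0.3, 2.9]
finger_gap: 19.8
grasp_force: 40.6
```

>>> jog_arm:
  moves:
    - [[0, 0, 0.0003], [0, 0, 0], 0.012]
    - [[0, 0, 0.0003], [0, 0, 0], 0.012]
    - [[0, 0, 0.0003], [0, 0, 0], 0.012]

```text
time_s: 8.52
ee_pos: [559.5, 45.9, 85.8]
tool_rot: [0.617, 0.787, 0.0, 0.0]
ft_force: [-2.7, -0.7, 5.7]
finger_gap: 19.4
grasp_force: 41.0
```

>>> jog_arm:
  moves:
    - [[0, 0, 0.0002], [0, 0, 0], 0.012]
    - [[0, 0, 0.0002], [0, 0, 0], 0.012]
    - [[0, 0, 0.0002], [0, 0, 0], 0.012]
    - [[0, 0, 0.0002], [0, 0, 0], 0.012]
    - [[0, 0, 0.0002], [0, 0, 0], 0.012]
    - [[0, 0, 0.0002], [0, 0, 0], 0.012]
    - [[0, 0, 0.0002], [0, 0, 0], 0.012]
    - [[0, 0, 0.0002], [0, 0, 0], 0.012]

```text
time_s: 9.18
ee_pos: [559.6, 45.8, 85.8]
tool_rot: [0.617, 0.787, 0.0, 0.0]
ft_force: [-1.4, 1.2, 7.0]
finger_gap: 19.4
grasp_force: 41.1
```

Run:
```python
from h import *
F=[];Mo=[]
for i in range(12):
    s=robot.capture('side') if i else robot.capture('wrist')
    if not i: im=s
    st=robot.get_state();F.append(st['ft_force']);Mo.append(st['moment'])
print(st['time_s'],st['ee_pos'],np.mean(F,0),np.mean(Mo,0),st['tool_rot'])
np.save('pics/w5.npy',im)
M=R.from_quat(st['tool_rot']).as_matrix()
for v in (0,6,13,20):
    P=st['ee_pos']+M@np.array([3.6,.8,-47.2-v]);print(v,pix('wrist',P,st))
cv2.imwrite('pics/w5.png',np.hstack([cv2.resize(im[90:390,220:420],(400,600)),cv2.resize(s[155:255,260:325],(400,600))])[:,:,::-1])
```

```text
9.7833 [559.55  45.83  85.79] [-1.4   0.04  6.6 ] [-0.03  0.29 -0.  ] [0.62 0.79 0.   0.  ]
0 [321.73 294.37]
6 [321.82 303.78]
13 [321.93 315.9 ]
20 [322.06 329.42]
```

View pics/w5.png

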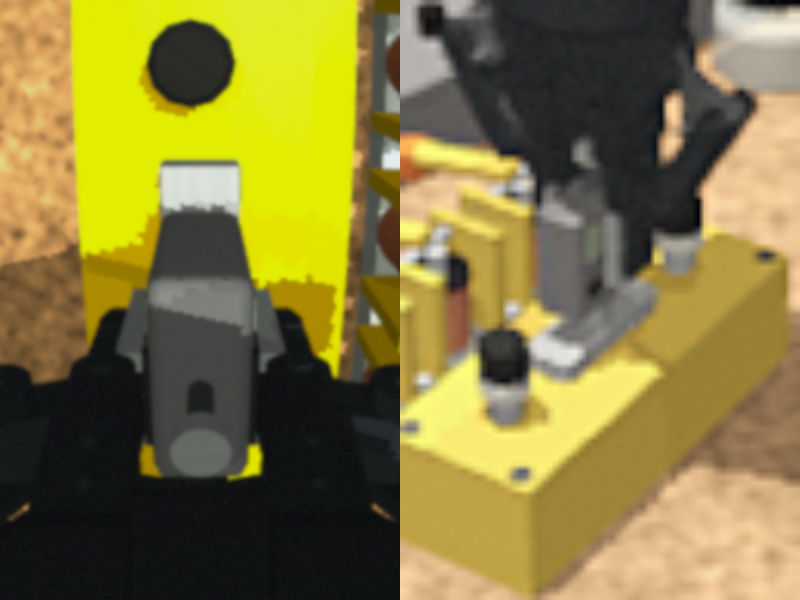

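The cap is at full-image row 316. That matches the prediction for 13 mm pushed in, so the hole is 42 − 13 = 29 mm deep and the blue post is the one. The base sits flat at about 7 N. I'll lift off and return the gauge.

>>> jog_arm:
  moves:
    - [[0, 0, -0.01], [0, 0, 0], 0.012]
    - [[0, 0, -0.03], [0, 0, 0], 0.012]
    - [[0, 0, -0.055], [0, 0, 0], 0.012]
    - [[0, 0, -0.09], [0, 0, 0], 0.012]
    - [[0, 0, -0.12], [0, 0, 0], 0.012]
    - [[-0.03, -0.016, -0.12], [0, 0, 3], 0.012]
    - [[-0.065, -0.034, -0.12], [0, 0, 6], 0.012]
    - [[-0.1, -0.053, -0.12], [0, 0, 9.5], 0.012]

```text
time_s: 10.45
ee_pos: [531.4, -64.4, 205.4]
tool_rot: [0.68, 0.733, -0.0, 0.0]
ft_force: [0.7, -1.2, -4.1]
finger_gap: 19.4
grasp_force: 40.1
```

```bash
cat >> h.py <<'E'
def go(P,yaw):
    s=robot.get_state();M=R.from_quat(s['tool_rot']).as_matrix()
    y=np.degrees(np.arctan2(M[1,0],M[0,0]));tilt=M[:,2]
    c,n=np.cos(np.radians(y)),np.sin(np.radians(y));d=np.array(P)-s['ee_pos']
    print('t',s['time_s'],'ee',s['ee_pos'],'yaw',y,'-> mm',np.array([d[0]*c+d[1]*n,d[0]*n-d[1]*c,-d[2]]),'az',y-yaw,'ft',s['ft_force'],'tilt',tilt[:2]*1000)
E
python3 - <<'E'
from h import *
go((465.2,-327.4,207),71.6)
E
```

```text
t 10.45 ee [531.43 -64.4  205.44] yaw 94.26292895325082 -> mm [-257.35  -85.6    -1.56] az 22.662928953250827 ft [ 0.71 -1.18 -4.11] tilt [ 0.18 -0.25]
```

>>> jog_arm:
  moves:
    - [[-0.035, -0.012, 0], [0, 0, 3], 0.012]
    - [[-0.074, -0.025, 0], [0, 0, 6.5], 0.012]
    - [[-0.112, -0.037, 0], [0, 0, 10], 0.012]
    - [[-0.15, -0.05, 0], [0, 0, 13.5], 0.012]
    - [[-0.188, -0.063, 0], [0, 0, 17], 0.012]
    - [[-0.225, -0.075, 0], [0, 0, 20], 0.012]
    - [[-0.257, -0.086, 0], [0, 0, 22.7], 0.012]
    - [[-0.257, -0.086, 0], [0, 0, 22.7], 0.012]

```text
time_s: 11.12
ee_pos: [462.9, -332.5, 204.4]
tool_rot: [0.814, 0.581, -0.002, 0.001]
ft_force: [0.6, 0.3, -2.7]
finger_gap: 19.2
grasp_force: 40.1
```

>>> jog_arm:
  moves:
    - [[0, 0, 0], [0, 0, 0], 0.012]
    - [[0, 0, 0], [0, 0, 0], 0.012]

```text
time_s: 11.28
ee_pos: [464.4, -326.1, 204.4]
tool_rot: [0.811, 0.585, -0.0, -0.001]
ft_force: [0.2, 0.8, -3.0]
finger_gap: 19.6
grasp_force: 40.1
```

Run:
```python
from h import *
go((465.2,-327.4,90.2),71.6)
st=robot.get_state();M=R.from_quat(st['tool_rot']).as_matrix();im=robot.capture('wrist');np.save('pics/w6.npy',im)
for c in blobs(im,(22,100,60),(36,255,255),400,box=(270,100,380,245)):
    a=cv2.approxPolyDP(c,4,True)[:,0];print([(tuple(q.tolist()),(M.T@(onz('wrist',q,58,st)-st['ee_pos']))[:2].round(1)) for q in a])
```

```text
t 11.2833 ee [ 464.37 -326.05  204.38] yaw 71.54396711035477 -> mm [ -1.01   1.22 114.18] az -0.05603288964522335 ft [ 0.17  0.81 -3.01] tilt [-1.57  1.87]
[((289, 134), array([ 48.3, -27.7])), ((290, 230), array([-46.5, -28.9])), ((294, 231), array([-47.5, -24.9])), ((301, 201), array([-16.3, -17.3])), ((300, 172), array([ 12.2, -17.8])), ((334, 169), array([15.1, 14.3])), ((340, 173), array([11.2, 20.1])), ((345, 230), array([-46.4,  26.1])), ((353, 231), array([-47.6,  34.2])), ((357, 135), array([47.5, 35.5]))]
```

>>> jog_arm:
  moves:
    - [[-0.002, 0.0018, 0.015], [0, 0, 0], 0.012]
    - [[-0.002, 0.0018, 0.045], [0, 0, 0], 0.012]
    - [[-0.002, 0.0018, 0.075], [0, 0, 0], 0.012]
    - [[-0.002, 0.0018, 0.1], [0, 0, 0], 0.012]
    - [[-0.002, 0.0018, 0.108], [0, 0, 0], 0.012]
    - [[-0.002, 0.0018, 0.112], [0, 0, 0], 0.012]
    - [[-0.002, 0.0018, 0.112], [0, 0, 0], 0.012]
    - [[-0.002, 0.0018, 0.112], [0, 0, 0], 0.012]

```text
time_s: 12.0
ee_pos: [467.4, -329.3, 94.4]
tool_rot: [0.811, 0.585, 0.0, 0.001]
ft_force: [-0.5, -0.8, -2.1]
finger_gap: 19.2
grasp_force: 40.1
```

>>> jog_arm:
  moves:
    - [[0, 0, 0.0005], [0, 0, 0], 0.012]
    - [[0, 0, 0.001], [0, 0, 0], 0.012]
    - [[0, 0, 0.0015], [0, 0, 0], 0.012]
    - [[0, 0, 0.0015], [0, 0, 0], 0.012]

```text
time_s: 12.33
ee_pos: [466.5, -329.4, 92.2]
tool_rot: [0.811, 0.585, 0.0, 0.001]
ft_force: [0.3, -0.2, -3.3]
finger_gap: 19.6
grasp_force: 40.1
```

>>> jog_arm:
  moves:
    - [[0, 0, 0.0005], [0, 0, 0], 0.012]
    - [[0, 0, 0.001], [0, 0, 0], 0.012]
    - [[0, 0, 0.0015], [0, 0, 0], 0.012]
    - [[0, 0, 0.0015], [0, 0, 0], 0.012]

```text
time_s: 12.67
ee_pos: [466.1, -329.1, 89.9]
tool_rot: [0.811, 0.585, -0.0, -0.0]
ft_force: [-0.2, 0.5, -3.2]
finger_gap: 19.3
grasp_force: 40.3
```

>>> jog_arm:
  moves:
    - [[0, 0, 0.0005], [0, 0, 0], 0.012]
    - [[0, 0, 0.0008], [0, 0, 0], 0.012]
    - [[0, 0, 0.0008], [0, 0, 0], 0.012]

```text
time_s: 12.92
ee_pos: [466.2, -329.1, 89.8]
tool_rot: [0.811, 0.585, 0.0, 0.0]
ft_force: [-2.3, 0.6, 3.4]
finger_gap: 19.7
grasp_force: 41.0
```

>>> jog_arm:
  moves:
    - [[0, 0, 0], [0, 0, 0], 0.025]
    - [[0, 0, 0], [0, 0, 0], 0.04]
    - [[0, 0, 0], [0, 0, 0], 0.05]
    - [[0, 0, 0], [0, 0, 0], 0.06]
    - [[0, 0, 0], [0, 0, 0], 0.06]
    - [[0, 0, -0.02], [0, 0, 0], 0.06]
    - [[0, 0, -0.055], [0, 0, 0], 0.06]
    - [[0, 0, -0.09], [0, 0, 0], 0.06]

```text
time_s: 13.58
ee_pos: [465.0, -328.3, 178.8]
tool_rot: [0.811, 0.585, -0.001, -0.002]
ft_force: [1.1, 0.1, 0.1]
finger_gap: 60.3
grasp_force: 0.0
```

Run:
```python
from h import *
st=robot.get_state();im=robot.capture('wrist');s=robot.capture('side')
np.save('pics/w7.npy',im);cv2.imwrite('pics/w7.png',np.hstack([cv2.resize(im[90:340,220:420],(400,500)),cv2.resize(s[130:210,380:444],(400,500))])[:,:,::-1])
im=np.load('pics/top0.npy')
Pn={}
# rack posts head tops in top view
for c in blobs(im,(0,0,0),(180,255,70),10,box=(200,212,232,275)):
    (q,r)=cv2.minEnclosingCircle(c);print('rackdark',q,r,cv2.boundingRect(c),onz('top',q,85))
s0=np.load('pics/side0.npy');h=cv2.cvtColor(s0,cv2.COLOR_RGB2HSV)
for nm,lo,hi in [('red',(0,120,60),(8,255,255)),('blue',(100,100,50),(130,255,255)),('white',(0,0,170),(180,60,255))]:
    for c in blobs(s0,lo,hi,4,box=(205,240,250,310)): print(nm,cv2.boundingRect(c),cv2.contourArea(c))
go((465,290,230),125.7)
```

```text
rackdark (209.5, 258.5) 4.743516445159912 (205, 256, 10, 7) [427.16 290.53  85.  ]
rackdark (213.5, 241.0) 4.609872341156006 (209, 238, 10, 6) [473.84 281.43  85.  ]
rackdark (216.5, 222.5) 5.147915363311768 (212, 219, 10, 7) [523.68 275.03  85.  ]
rackdark (224.0, 243.5) 25.985671997070312 (219, 218, 12, 52) [467.24 253.04  85.  ]
red (214, 257, 9, 4) 13.5
blue (236, 289, 9, 5) 18.0
t 13.6833 ee [ 469.65 -331.54  185.21] yaw 71.5639768560962 -> mm [ 588.17 -200.97  -44.79] az -54.1360231439038 ft [ 1.28 -0.08  0.85] tilt [ 9.27 -6.56]
```

View pics/w7.png

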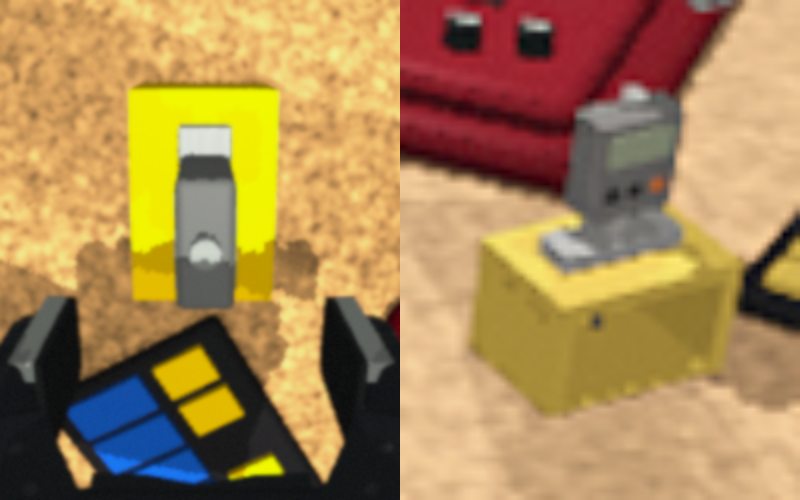

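The gauge stands centred on its rest. In the side view the blue band is at (240,291), which is the rack post nearest the robot at about (427,291). I'll go there.

>>> jog_arm:
  moves:
    - [[0.02, -0.008, -0.02], [0, 0, 0], 0.06]
    - [[0.055, -0.022, -0.02], [0, 0, -4], 0.06]
    - [[0.093, -0.038, -0.02], [0, 0, -8], 0.06]
    - [[0.131, -0.053, -0.02], [0, 0, -12], 0.06]
    - [[0.169, -0.069, -0.02], [0, 0, -16], 0.06]
    - [[0.207, -0.084, -0.02], [0, 0, -20], 0.06]
    - [[0.245, -0.1, -0.02], [0, 0, -24], 0.06]
    - [[0.283, -0.115, -0.02], [0, 0, -28], 0.06]

```text
time_s: 14.35
ee_pos: [445.8, -22.5, 198.9]
tool_rot: [0.645, 0.765, 0.0, -0.0]
ft_force: [0.9, 0.6, 0.4]
finger_gap: 59.9
grasp_force: 0.0
```

Run:
```python
from h import *
go((427,291,190),125.7)
print(pix('side',(427,291,75)),pix('side',(474,284,75)))
```

```text
t 14.35 ee [445.8  -22.49 198.89] yaw 99.72927048012788 -> mm [312.16  34.45   8.89] az -25.970729519872123 ft [0.85 0.63 0.4 ] tilt [0.04 0.08]
[241.55 283.07] [230.35 268.63]
```

>>> jog_arm:
  moves:
    - [[0.039, 0.004, 0], [0, 0, -4], 0.06]
    - [[0.078, 0.009, 0], [0, 0, -8], 0.06]
    - [[0.117, 0.013, 0], [0, 0, -12], 0.06]
    - [[0.156, 0.017, 0.003], [0, 0, -16], 0.06]
    - [[0.195, 0.022, 0.005], [0, 0, -20], 0.06]
    - [[0.234, 0.026, 0.007], [0, 0, -24], 0.06]
    - [[0.273, 0.03, 0.009], [0, 0, -26], 0.06]
    - [[0.312, 0.0345, 0.009], [0, 0, -26], 0.06]

```text
time_s: 15.02
ee_pos: [427.8, 290.9, 189.4]
tool_rot: [0.457, 0.89, -0.0, -0.0]
ft_force: [0.5, -0.0, 0.0]
finger_gap: 59.9
grasp_force: 0.0
```

>>> jog_arm:
  moves:
    - [[0, 0, 0], [0, 0, 0], 0.06]
    - [[0, 0, 0], [0, 0, 0], 0.06]
    - [[0, 0, 0], [0, 0, 0], 0.06]

```text
time_s: 15.27
ee_pos: [428.3, 288.7, 189.6]
tool_rot: [0.457, 0.889, -0.001, -0.0]
ft_force: [-0.6, 0.0, -0.1]
finger_gap: 60.1
grasp_force: 0.0
```

Run:
```python
from h import *
st=robot.get_state();im=robot.capture('wrist');print(st['ee_pos'],st['tool_rot'].tolist())
M=R.from_quat(st['tool_rot']).as_matrix()
np.save('pics/w8.npy',im);cv2.imwrite('pics/w8.png',cv2.resize(im[80:330,170:470],(720,600))[:,:,::-1])
print('pred',pix('wrist',(427,291,81),st))
for c in blobs(im,(0,0,0),(180,255,60),60,box=(230,100,430,260)):
    (q,r)=cv2.minEnclosingCircle(c);P=onz('wrist',q,81,st);print(q,r,cv2.boundingRect(c),P,M.T@(P-st['ee_pos']))
```

```text
[428.26 288.68 189.61] [0.45710244100731673, 0.8894136796926062, -0.0008051908814224146, -0.00012832947790701013]
pred [321.11 191.18]
(410.5, 254.0) 8.20071029663086 (404, 249, 14, 11) [528.5  290.75  81.  ] [-56.61  82.88 108.51]
(389.5, 250.0500030517578) 12.343213081359863 (381, 239, 18, 21) [509.14 282.61  81.  ] [-51.96  62.4  108.54]
(250.5, 249.75) 12.562444686889648 (242, 239, 18, 21) [406.86 209.61  81.  ] [-51.78 -63.25 108.74]
(363.0199890136719, 224.56666564941406) 11.735013008117676 (353, 213, 22, 23) [473.88 287.98  81.  ] [-27.07  36.86 108.57]
(326.0, 189.25) 12.412291526794434 (315, 177, 22, 25) [429.34 294.72  81.  ] [  4.34   4.57 108.6 ]
```

View pics/w8.png

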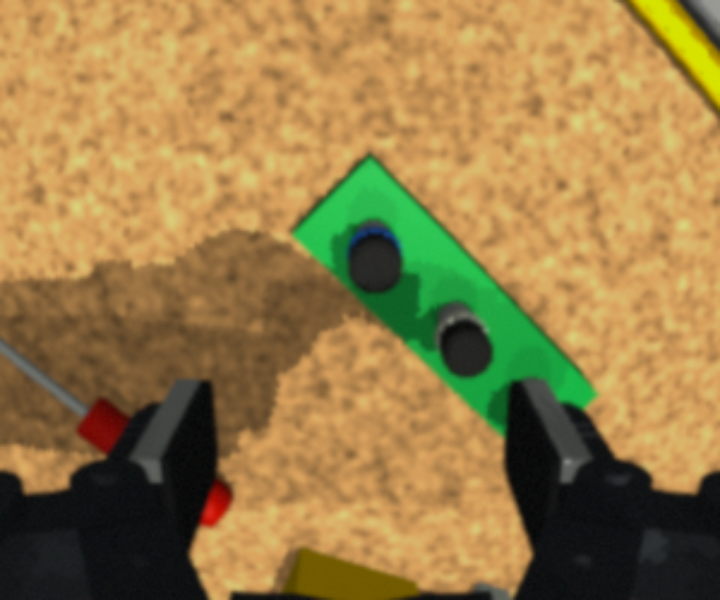

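The crop shows the blue-banded post at crop (376,264), full-image (326.5,189.5), with white next to it at (363,224). I'll shift over the blue post and go lower.

>>> jog_arm:
  moves:
    - [[0.0038, 0.0043, 0.015], [0, 0, 0], 0.05]
    - [[0.0038, 0.0043, 0.04], [0, 0, 0], 0.05]
    - [[0.0038, 0.0043, 0.065], [0, 0, 0], 0.05]
    - [[0.0038, 0.0043, 0.08], [0, 0, 0], 0.05]
    - [[0.0038, 0.0043, 0.085], [0, 0, 0], 0.05]
    - [[0.0038, 0.0043, 0.085], [0, 0, 0], 0.05]
    - [[0.0038, 0.0043, 0.085], [0, 0, 0], 0.05]
    - [[0.0038, 0.0043, 0.085], [0, 0, 0], 0.05]

```text
time_s: 15.98
ee_pos: [431.2, 294.8, 106.6]
tool_rot: [0.458, 0.889, 0.001, 0.001]
ft_force: [-0.7, 0.2, -0.2]
finger_gap: 49.9
grasp_force: 0.0
```

Run:
```python
from h import *
st=robot.get_state();im=robot.capture('wrist');print(st['time_s'],st['ee_pos'],st['tool_rot'].tolist())
M=R.from_quat(st['tool_rot']).as_matrix();np.save('pics/w9.npy',im)
for c in blobs(im,(0,0,0),(180,255,60),100,box=(270,150,400,300)):
    (q,r)=cv2.minEnclosingCircle(c);P=onz('wrist',q,81,st);print(q,r,cv2.boundingRect(c),P,M.T@(P-st['ee_pos']))
```

```text
15.9833 [431.16 294.77 106.58] [0.45783242683984315, 0.8890376733769159, 0.001062013994889424, 0.0005969730098955747]
(386.0, 268.0) 33.615570068359375 (356, 237, 44, 63) [478.89 297.62  81.  ] [-25.4   40.46  25.68]
(318.278564453125, 226.64999389648438) 18.723663330078125 (302, 209, 33, 37) [428.64 295.97  81.  ] [ 2.44 -1.42 25.58]
```

>>> jog_arm:
  moves:
    - [[0.0017, -0.002, 0.01], [0, 0, 0], 0.045]
    - [[0.0017, -0.002, 0.03], [0, 0, 0], 0.045]
    - [[0.0017, -0.002, 0.045], [0, 0, 0], 0.045]
    - [[0.0017, -0.002, 0.053], [0, 0, 0], 0.04]
    - [[0.0017, -0.002, 0.054], [0, 0, 0], 0.035]
    - [[0.0017, -0.002, 0.054], [0, 0, 0], 0.03]
    - [[0.0017, -0.002, 0.054], [0, 0, 0], 0.026]
    - [[0.0017, -0.002, 0.054], [0, 0, 0], 0.024]
  squeeze: 25

```text
time_s: 16.7
ee_pos: [428.3, 295.6, 52.3]
tool_rot: [0.457, 0.889, 0.001, 0.001]
ft_force: [1.1, -0.5, 0.6]
finger_gap: 23.5
grasp_force: 0.0
```

Run:
```python
from h import *
st=robot.get_state();im=robot.capture('wrist');print(st['time_s'],st['ee_pos'],st['tool_rot'].tolist(),st['finger_gap'],st['ft_force'])
np.save('pics/w10.npy',im);cv2.imwrite('pics/w10.png',cv2.resize(im[160:360,220:420],(600,600))[:,:,::-1])
```

```text
16.7 [428.33 295.56  52.3 ] [0.45737499714311275, 0.8892732542348206, 0.0009560836947752213, 0.0005264930370827296] 23.476296323115086 [ 1.08 -0.49  0.59]
```

View pics/w10.png

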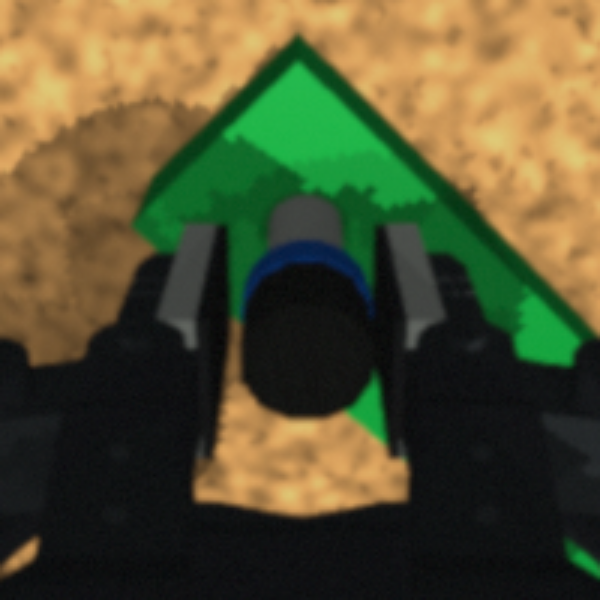

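The picture shows the blue-banded head centred between the open pads (crop (307,350)) and no other post near the fingers. That was my 11th view against a limit of 10, so I'll work from numbers only from here. Now I'll grip.

>>> jog_arm:
  moves:
    - [[0, 0, 0], [0, 0, 0], 0.02]
    - [[0, 0, 0], [0, 0, 0], 0.018]
    - [[0, 0, 0], [0, 0, 0], 0.015]
    - [[0, 0, 0], [0, 0, 0], 0.012]
    - [[0, 0, 0], [0, 0, 0], 0.012]
    - [[0, 0, 0], [0, 0, 0], 0.012]
  squeeze: 25

```text
time_s: 17.25
ee_pos: [428.4, 295.6, 52.1]
tool_rot: [0.457, 0.889, 0.001, 0.001]
ft_force: [-0.3, 1.5, 5.7]
finger_gap: 18.8
grasp_force: 24.7
```

Run:
```python
from h import *
st=robot.get_state();im=robot.capture('wrist');print(st['time_s'],st['ee_pos'],st['tool_rot'].tolist(),st['finger_gap'],st['ft_force'],st['moment'])
M=R.from_quat(st['tool_rot']).as_matrix();np.save('pics/w11.npy',im)
h=cv2.cvtColor(im,cv2.COLOR_RGB2HSV)
for c in (314,320,326): print(c,[(r,h[r,c].tolist()) for r in range(222,312,3)])
for uv in ((320,276),(320,300),(320,298)): print(uv,M.T@(onz('wrist',uv,81,st)-st['ee_pos']))
# neighbour/hole info from the measuring pose (gauge on face)
s5=dict(ee_pos=np.array([559.55,45.83,85.79]),tool_rot=np.array([.617,.787,0,0]));im=np.load('pics/w5.npy');M=R.from_quat(s5['tool_rot']).as_matrix()
for c in blobs(im,(0,0,0),(180,255,70),200,box=(285,90,345,150)):
    q,r=cv2.minEnclosingCircle(c);print('nbr',q,r,cv2.boundingRect(c),M.T@(onz('wrist',q,92,s5)-s5['ee_pos']))
```

```text
17.25 [428.43 295.62  52.06] [0.4573838434634005, 0.8892685552992083, 0.0010586758569588403, 0.0005792237358088207] 18.82415234475409 [-0.31  1.55  5.7 ] [ 0.08 -0.09 -0.01]
314 [(222, [69, 219, 86]), (225, [68, 214, 75]), (228, [64, 27, 67]), (231, [75, 8, 66]), (234, [50, 11, 68]), (237, [60, 11, 68]), (240, [108, 70, 66]), (243, [108, 229, 69]), (246, [108, 226, 71]), (249, [110, 85, 18]), (252, [120, 34, 15]), (255, [105, 39, 13]), (258, [110, 55, 14]), (261, [90, 36, 14]), (264, [90, 24, 21]), (267, [0, 26, 20]), (270, [48, 64, 20]), (273, [53, 49, 21]), (276, [70, 36, 21]), (279, [70, 40, 19]), (282, [45, 70, 22]), (285, [30, 40, 19]), (288, [60, 46, 22]), (291, [60, 26, 20]), (294, [60, 26, 20]), (297, [40, 33, 23]), (300, [17, 142, 174]), (303, [18, 137, 223]), (306, [17, 141, 223]), (309, [17, 145, 197])]
320 [(222, [68, 220, 115]), (225, [65, 73, 70]), (228, [70, 11, 69]), (231, [60, 7, 69]), (234, [53, 15, 68]), (237, [60, 11, 68]), (240, [110, 155, 69]), (243, [108, 220, 72]), (246, [107, 234, 86]), (249, [90, 34, 15]), (252, [60, 16, 16]), (255, [160, 77, 10]), (258, [45
[... 529 characters left out ...]
]), (243, [108, 233, 70]), (246, [109, 227, 72]), (249, [105, 90, 17]), (252, [135, 30, 17]), (255, [0, 0, 12]), (258, [30, 21, 12]), (261, [135, 34, 15]), (264, [15, 26, 20]), (267, [60, 43, 18]), (270, [75, 60, 17]), (273, [0, 0, 20]), (276, [60, 24, 21]), (279, [60, 14, 18]), (282, [60, 13, 19]), (285, [60, 13, 20]), (288, [15, 28, 18]), (291, [60, 15, 17]), (294, [45, 32, 16]), (297, [10, 67, 23]), (300, [16, 142, 162]), (303, [17, 145, 207]), (306, [16, 145, 207]), (309, [16, 145, 190])]
(320, 276) [  0.93  -0.42 -28.94]
(320, 300) [-11.24  -0.42 -28.94]
(320, 298) [-10.18  -0.42 -28.94]
nbr (314.9767761230469, 121.51222229003906) 21.02956199645996 (294, 101, 43, 42) [62.69 -2.61 -6.21]
```

Run:
```python
from h import *
for i in range(4):print(robot.camera_params('wrist')['mount'][:3,3],robot.camera_params('side')['pose'][:3,3])
print(robot.camera_params('wrist')['mount'][:3,:3],robot.camera_params('wrist')['K'])
st=robot.get_state();o,d=ray('wrist',(320,276),st);M=R.from_quat(st['tool_rot']).as_matrix();print(M.T@(o-st['ee_pos']),M.T@d)
```

```text
[  65.52   -0.42 -141.81] [-102.03  620.3   710.19]
[  65.52   -0.42 -141.81] [-102.03  620.3   710.19]
[  65.52   -0.42 -141.81] [-102.03  620.3   710.19]
[  65.52   -0.42 -141.81] [-102.03  620.3   710.19]
[[ 0.    0.96  0.27]
 [ 1.   -0.    0.  ]
 [ 0.    0.27 -0.96]] [[309.71   0.   319.92]
 [  0.   309.71 198.24]
 [  0.     0.     1.  ]]
[  65.52   -0.42 -141.81] [-0.5   0.    0.87]
```

The wrist mount figure changes between readings, so I'll compare features only within one image. I'll lift the post and go to a standoff beside the hole.

>>> jog_arm:
  moves:
    - [[0, 0, -0.005], [0, 0, 0], 0.012]
    - [[0, 0, -0.02], [0, 0, 0], 0.012]
    - [[0, 0, -0.045], [0, 0, 0], 0.012]
    - [[0, 0, -0.075], [0, 0, 0], 0.012]
    - [[0, 0, -0.105], [0, 0, 0], 0.012]
    - [[0, 0, -0.12], [0, 0, 0], 0.012]
    - [[0, 0, -0.12], [0, 0, 0], 0.012]
    - [[0, 0, -0.12], [0, 0, 0], 0.012]

```text
time_s: 17.97
ee_pos: [427.4, 294.9, 171.4]
tool_rot: [0.457, 0.889, 0.0, 0.0]
ft_force: [-0.4, -0.4, -1.3]
finger_gap: 19.0
grasp_force: 24.7
```

Run:
```python
from h import *
st=robot.get_state();print(st['finger_gap'],st['grasp_force'])
go((571.4,-12,172),103.8)
```

```text
18.994075021042498 24.677364147282788
t 17.9667 ee [427.4  294.91 171.43] yaw 125.56118860562086 -> mm [-333.42  -61.35   -0.57] az 21.76118860562086 ft [-0.38 -0.4  -1.26] tilt [0.45 0.32]
```

>>> jog_arm:
  moves:
    - [[-0.03, -0.006, 0], [0, 0, 2], 0.012]
    - [[-0.07, -0.013, 0], [0, 0, 5], 0.012]
    - [[-0.11, -0.02, 0], [0, 0, 8], 0.012]
    - [[-0.15, -0.028, 0], [0, 0, 11], 0.012]
    - [[-0.19, -0.035, 0], [0, 0, 14], 0.012]
    - [[-0.23, -0.042, 0], [0, 0, 17], 0.012]
    - [[-0.27, -0.05, 0], [0, 0, 20], 0.012]
    - [[-0.305, -0.056, 0], [0, 0, 21.8], 0.012]

```text
time_s: 18.63
ee_pos: [558.0, 11.7, 168.7]
tool_rot: [0.619, 0.786, -0.002, -0.002]
ft_force: [0.8, 0.2, 0.1]
finger_gap: 19.3
grasp_force: 24.6
```

>>> jog_arm:
  moves:
    - [[-0.015, -0.012, 0], [0, 0, 0], 0.012]
    - [[-0.025, -0.015, 0], [0, 0, 0], 0.012]
    - [[-0.025, -0.015, 0], [0, 0, 0], 0.012]
    - [[-0.025, -0.015, 0], [0, 0, 0], 0.012]
    - [[-0.025, -0.015, 0], [0, 0, 0], 0.012]

```text
time_s: 19.05
ee_pos: [550.0, -12.3, 170.5]
tool_rot: [0.617, 0.787, -0.0, -0.001]
ft_force: [-0.1, -0.2, -0.7]
finger_gap: 19.0
grasp_force: 24.7
```

```bash
cat > m.py <<'E'
from h import *
import sys
def measure(name,holebox=True):
    st=robot.get_state();im=robot.capture('wrist');np.save(f'pics/{name}.npy',im)
    go((571.4,-12,172),103.8)
    M=R.from_quat(st['tool_rot']).as_matrix();mt=robot.camera_params('wrist')['mount'][:3,3]
    L=lambda uv,z:(M.T@(onz('wrist',uv,z,st)-st['ee_pos']))-[mt[0],mt[1],0]
    print('mount',mt,'foot z est',st['ee_pos'][2]-38)
    h=cv2.cvtColor(im,cv2.COLOR_RGB2HSV);Y=((25,150,100),(36,255,255))
    # dark discs (neighbour heads)
    for c in blobs(im,(0,0,0),(180,255,70),60,box=(285,10,350,200)):
        q,r=cv2.minEnclosingCircle(c);print('dark',np.round(q,1),round(r,1),cv2.boundingRect(c),'rel cam',L(q,92))
    # front edge of bank, yaw
    m=cv2.inRange(h,*Y);e=[]
    for r in range(10,160,6):
        w=np.where(m[r,230:345])[0]
        if len(w)>20:e.append(L((230+w[0],r),54)[:2])
    e=np.array(e);
    if len(e)>5:
        v=np.polyfit(e[:,0],e[:,1],1);res=e[:,1]-np.polyval(v,e[:,0]);k=abs(res)<1.5;v=np.polyfit(e[k,0],e[k,1],1);print('edge slope deg',np.degrees(np.arctan(v[0])),'y at x=0 rel cam',v[1],k.sum(),len(k))
    return st,im,L
E
python3 - <<'E'
from m import *
st,im,L=measure('w12')
h=cv2.cvtColor(im,cv2.COLOR_RGB2HSV)
# hole: within the yellow face, pixels different from face
x0,y0,x1,y1=300,60,350,180
g=im[y0:y1,x0:x1].astype(int);d=np.abs(g-np.median(g.reshape(-1,3),0)).sum(2);m=(d>45).astype(np.uint8)
n,l,s,ce=cv2.connectedComponentsWithStats(m)
for i in range(1,n):
    if s[i][4]>15: 
        b=s[i][:4]+[x0,y0,0,0];q=b[:2]+(b[2:]-1)/2;print(b,s[i][4],ce[i]+[x0,y0],'hole rel cam',L(q,54))
print([(r,im[r,320].tolist()) for r in range(190,310,5)])
E
```

```text
t 19.1 ee [550.24 -12.14 170.82] yaw 103.87310250493005 -> mm [-4.94 20.57 -1.18] az 0.07310250493004844 ft [-0.09  0.42 -0.24] tilt [-0.8   0.58]
mount [  65.47    0.15 -141.81] foot z est 132.5063744001876
dark [342.5 195.5] 7.4 (336, 192, 14, 8) rel cam [-58.58  16.65  78.49]
dark [347.  48.] 13.2 (336, 35, 14, 27) rel cam [48.72 19.   78.61]
edge slope deg -0.03719881070275468 y at x=0 rel cam -12.91940142514585 23 23
[300  60   6 120] 704 [302.44 119.8 ] hole rel cam [ -3.68 -14.4  116.59]
[328  60  22  13] 226 [339.83  65.1 ] hole rel cam [ 41.37  15.23 116.6 ]
[338 116  12  20] 121 [345.34 124.59] hole rel cam [ -8.64  19.53 116.54]
[(190, [231, 240, 0]), (195, [233, 236, 0]), (200, [232, 234, 0]), (205, [190, 167, 0]), (210, [179, 144, 0]), (215, [177, 144, 0]), (220, [87, 87, 78]), (225, [72, 74, 71]), (230, [73, 76, 72]), (235, [71, 74, 71]), (240, [31, 45, 75]), (245, [9, 40, 88]), (250, [13, 12, 12]), (255, [13, 14, 13]), (260, [13, 15, 12]), (265, [19, 19, 19]), (270, [21, 22, 21]), (275, [23, 22, 20]), (280, [18, 19, 16]), (285, [22, 23, 21]), (290, [19, 19, 19]), (295, [21, 22, 20]), (300, [162, 121, 71]), (305, [223, 174, 102])]
```

Run:
```python
from m import *
st=robot.get_state();im=np.load('pics/w12.npy');mt=robot.camera_params('wrist')['mount'][:3,3];M=R.from_quat(st['tool_rot']).as_matrix();print(mt,st['ee_pos'])
L=lambda uv,z:(M.T@(onz('wrist',uv,z,st)-st['ee_pos']))-[mt[0],mt[1],0]
x0,y0,x1,y1=325,95,375,150
g=im[y0:y1,x0:x1].astype(int);d=np.abs(g-np.median(g.reshape(-1,3),0)).sum(2);m=(d>40).astype(np.uint8)
n,l,s,ce=cv2.connectedComponentsWithStats(m)
for i in range(1,n):
    if s[i][4]>15:
        b=s[i][:4]+[x0,y0,0,0];q=b[:2]+(b[2:]-1)/2;print(b,s[i][4],L(q,54))
        for k in (b[:2]-.5,b[:2]+b[2:]-.5):print('  corner',L(k,54))
for c in blobs(im,(0,0,0),(180,255,70),60,box=(325,10,385,150)):
    q,r=cv2.minEnclosingCircle(c);print('dark',np.round(q,1),round(r,1),cv2.boundingRect(c),L(q,92))
zt=st['ee_pos'][2]+29 # head top
h=cv2.cvtColor(im,cv2.COLOR_RGB2HSV)
for r in (266,280,290,299.3): print(r,L((320,r),zt))
print('blue band cols',[np.where((h[r,290:350,0]>98)&(h[r,290:350,0]<120)&(h[r,290:350,1]>180)&(h[r,290:350,2]>45))[0][[0,-1]]+290 for r in (243,245)])
print('shank cols',[[int(v) for v in im[r,300:342:1].sum(1)] for r in (228,)])
```

```text
[  65.47    0.15 -141.81] [550.24 -12.14 170.82]
[338 116  18  20] 205 [ -8.62  22.05 116.85]
  corner [ -0.34  14.51 116.86]
  corner [-16.9   29.69 116.83]
dark [349.  48.] 13.9 (336, 35, 26, 27) [48.83 20.44 78.89]
266 [-59.82   0.03 -29.  ]
280 [-66.51   0.04 -29.  ]
290 [-71.52   0.04 -29.  ]
299.3 [-76.36   0.04 -29.01]
blue band cols [array([310, 330]), array([309, 332])]
shank cols [[243, 245, 245, 244, 251, 265, 291, 303, 310, 289, 257, 215, 205, 205, 209, 211, 213, 213, 216, 215, 215, 218, 216, 215, 219, 233, 245, 248, 237, 216, 207, 231, 287, 306, 320, 322, 320, 322, 323, 320, 322, 320]]
```

>>> jog_arm:
  moves:
    - [[0.01, 0.007, 0], [0, 0, 0], 0.012]
    - [[0.02, 0.014, 0.0], [0, 0, 0], 0.012]
    - [[0.0315, 0.021, 0.015], [0, 0, 0], 0.012]
    - [[0.0315, 0.021, 0.035], [0, 0, 0], 0.012]
    - [[0.0315, 0.021, 0.055], [0, 0, 0], 0.012]
    - [[0.0315, 0.021, 0.068], [0, 0, 0], 0.012]
    - [[0.0315, 0.021, 0.068], [0, 0, 0], 0.012]
    - [[0.0315, 0.021, 0.068], [0, 0, 0], 0.012]

```text
time_s: 19.77
ee_pos: [563.3, 23.6, 102.8]
tool_rot: [0.617, 0.787, -0.0, -0.001]
ft_force: [0.5, 0.1, -1.0]
finger_gap: 19.0
grasp_force: 24.7
```

Run:
```python
from m import *
st,im,L=measure('w13')
print([(r,im[r,320].tolist()) for r in range(120,255,3)])
x0,y0,x1,y1=295,120,345,230
h=cv2.cvtColor(im,cv2.COLOR_RGB2HSV)
for r in range(140,236,3): print(r,''.join('%4d'%v for v in im[r,296:346:2].sum(1)))
```

```text
t 19.8167 ee [564.2   23.29 103.71] yaw 103.84861506080607 -> mm [-35.99  -1.45 -68.29] az 0.04861506080607114 ft [ 0.37  0.05 -0.57] tilt [0.71 0.31]
mount [  65.47    0.14 -141.81] foot z est 64.7624336926451
dark [319.2  77.7] 19.3 (301, 59, 37, 39) rel cam [18.5  -0.38 10.82]
edge slope deg -0.0009056165273824681 y at x=0 rel cam -34.17563908604514 21 21
[(120, [229, 238, 0]), (123, [229, 238, 0]), (126, [229, 239, 0]), (129, [229, 239, 0]), (132, [229, 239, 0]), (135, [229, 239, 0]), (138, [229, 239, 0]), (141, [228, 239, 0]), (144, [229, 239, 0]), (147, [229, 239, 0]), (150, [229, 239, 0]), (153, [229, 239, 0]), (156, [229, 239, 0]), (159, [229, 239, 0]), (162, [229, 239, 0]), (165, [228, 235, 0]), (168, [220, 219, 0]), (171, [229, 238, 0]), (174, [229, 239, 0]), (177, [229, 236, 0]), (180, [214, 213, 0]), (183, [125, 102, 0]), (186, [126, 102, 0]), (189, [128, 106, 0]), (192, [223, 218, 0]), (195, [229, 239, 0]), (198, [229, 238, 0]), (201, [229, 238, 0]), (204, [230, 232, 0]), (207, [230, 219, 0]), (210, [230, 219, 0]), (213, [230, 219, 0]), (216, [198, 176, 0]), (219, [99, 9
[... 2899 characters left out ...]
85 301 314 391 400 427 447 447 449 449 420 407 446 456 464 465 466 466
218  302 308 317 295 282 281 269 271 273 267 265 265 270 281 297 343 352 306 275 293 433 464 465 466 464
221  317 320 319 318 317 316 288 270 261 237 216 211 229 249 247 243 257 295 312 367 460 464 465 465 465
224  318 316 318 316 316 319 312 280 225 206 210 210 218 242 251 245 212 249 300 319 327 353 390 388 424
227  318 318 314 316 318 318 304 247 201 206 213 210 213 209 218 215 207 208 284 316 315 316 314 317 351
230  317 315 317 317 318 316 305 235 205 209 211 212 213 213 209 210 203 199 278 317 315 319 316 317 393
233  284 277 286 317 317 317 294 217 204 207 214 209 210 212 209 208 203 200 258 309 317 315 283 279 288
```

Run:
```python
from m import *
st=robot.get_state();M=R.from_quat(st['tool_rot']).as_matrix();mt=robot.camera_params('wrist')['mount'][:3,3]
L=lambda uv,z:(M.T@(onz('wrist',uv,z,st)-st['ee_pos']))[:2]-mt[:2]
fz=st['ee_pos'][2]-38
print('fz',fz,'hole',L((320.3,166.5),54),L((320.3,191.5),54),L((307.5,179),54),L((333,179),54))
print('foot r6',L((320,218.3),fz)-[6,0],'r7',L((320,218.3),fz+1)-[7,0],'shank y',L((309.5,230),fz+15),L((331,230),fz+15))
print('head',L((320,299.3),st['ee_pos'][2]+29)+[10,0],L((320,218.3),fz+3)-[6,0])
```

```text
fz 65.70579967031433 hole [-32.14   0.23] [-48.29   0.24] [-40.14  -7.85] [-40.14   8.26]
foot r6 [-68.3    0.05] r7 [-68.95   0.05] shank y [-64.18  -5.94] [-64.18   6.32]
head [-66.36   0.04] [-67.26   0.05]
```

>>> jog_arm:
  moves:
    - [[0.01, 0, 0], [0, 0, 0], 0.012]
    - [[0.02, 0, 0], [0, 0, 0], 0.012]
    - [[0.0278, 0, 0], [0, 0, 0], 0.012]
    - [[0.0278, 0, 0.004], [0, 0, 0], 0.012]
    - [[0.0278, 0, 0.007], [0, 0, 0], 0.012]
    - [[0.0278, 0, 0.007], [0, 0, 0], 0.012]
    - [[0.0278, 0, 0.007], [0, 0, 0], 0.012]

```text
time_s: 20.4
ee_pos: [556.6, 48.8, 95.9]
tool_rot: [0.617, 0.787, -0.0, -0.0]
ft_force: [-0.1, -1.0, -0.7]
finger_gap: 19.0
grasp_force: 24.7
```

Run:
```python
from m import *
st,im,L=measure('w14')
print(st['moment'],st['ft_force'])
```

```text
t 20.45 ee [556.84  48.71  96.03] yaw 103.73656912017657 -> mm [-62.43  -0.27 -75.97] az -0.06343087982342865 ft [ 0.69 -0.3  -1.8 ] tilt [-0.33 -0.18]
mount [  65.47    0.15 -141.81] foot z est 57.87654403179687
dark [319.6 128.4] 19.4 (301, 109, 38, 39) rel cam [-6.31 -0.16  3.87]
edge slope deg -0.5257526257005591 y at x=0 rel cam -33.92404887637244 14 14
[ 0.   -0.01 -0.03] [-0.08 -1.01 -0.72]
```

>>> jog_arm:
  moves:
    - [[0.001, 0, 0], [0, 0, 0], 0.012]
    - [[0.001, 0, 0.001], [0, 0, 0], 0.012]
    - [[0.001, 0, 0.001], [0, 0, 0], 0.012]
    - [[0.001, 0, 0.001], [0, 0, 0], 0.012]
    - [[0.001, 0, 0.001], [0, 0, 0], 0.012]

```text
time_s: 20.87
ee_pos: [556.8, 49.9, 95.2]
tool_rot: [0.617, 0.787, 0.0, 0.0]
ft_force: [-0.0, 1.4, -0.5]
finger_gap: 18.9
grasp_force: 24.7
```

Run:
```python
from m import *
st,im,L=measure('w15')
for r in range(200,236,2): print(r,' '.join('%3d'%v for v in im[r,298:346:2].sum(1)), ' B',' '.join('%2d'%v for v in im[r,298:346:4,2]))
for r in (208,212,216,220): print(r,L((320,r),54))
```

```text
t 20.9167 ee [556.74  49.94  95.23] yaw 103.75876423843796 -> mm [-63.65  -0.49 -76.77] az -0.04123576156203512 ft [ 0.16  0.39 -0.88] tilt [0.03 0.02]
mount [  65.47    0.15 -141.81] foot z est 57.216010436947045
dark [319.  130.5] 19.5 (300, 112, 39, 38) rel cam [-7.26 -0.44  3.22]
edge slope deg -0.45095674505748207 y at x=0 rel cam -34.274020750570216 14 14
200 466 466 465 466 465 465 466 466 464 466 466 466 466 467 466 466 458 452 454 457 459 458 459 457  B  0  0  0  0  0  0  0  0  0  0  0  0
202 466 466 466 465 465 466 466 465 465 465 465 464 465 467 462 455 451 448 452 458 458 456 457 458  B  0  0  0  0  0  0  0  0  0  0  0  0
204 466 465 466 467 463 464 465 465 463 465 465 465 463 459 454 446 447 447 452 458 458 458 458 457  B  0  0  0  0  0  0  0  0  0  0  0  0
206 466 466 466 466 464 464 464 464 463 464 464 459 459 446 447 446 447 447 451 456 457 456 458 457  B  0  0  0  0  0  0  0  0  0  0  0  0
208 466 464 468 466 465 466 464 464 465 461 461 448 447 445 446 446 444 444 453 456 456 456 456 457  B  0  0  0  0  0  0  0  0  0  0  0  0
210 466 464 466 466 464 464 464 460 457 4
[... 1173 characters left out ...]
  0  0  0 41 67 69 67 75 63  0  0  0
228 317 315 317 313 308 268 205 195 203 208 207 207 208 204 208 205 198 272 312 316 315 317 317 330  B  0  0  0 45 66 68 68 68 63  0  0  0
230 318 317 315 315 310 288 221 201 208 207 213 211 212 204 206 200 196 279 312 313 316 317 317 321  B  0  0  0 51 68 70 70 68 64  0  0  0
232 310 313 316 317 315 296 223 201 207 209 208 216 208 209 203 202 200 271 311 316 316 311 309 311  B  0  0  0 59 69 68 68 66 65  0  0  0
234 201 226 313 315 313 288 216 204 209 207 208 210 214 206 200 204 198 258 306 315 309 219 199 267  B  6  0  0 60 68 68 70 65 65  0  0  6
208 [-56.67   0.05  41.22]
212 [-59.27   0.05  41.22]
216 [-61.89   0.05  41.22]
220 [-64.54   0.05  41.22]
```

>>> jog_arm:
  moves:
    - [[0.0004, 0, 0.001], [0, 0, 0], 0.012]
    - [[0.0004, 0, 0.002], [0, 0, 0], 0.012]
    - [[0.0004, 0, 0.003], [0, 0, 0], 0.012]
    - [[0.0004, 0, 0.0035], [0, 0, 0], 0.012]
    - [[0.0004, 0, 0.0035], [0, 0, 0], 0.012]

```text
time_s: 21.33
ee_pos: [556.4, 50.5, 91.5]
tool_rot: [0.617, 0.787, -0.0, -0.0]
ft_force: [0.4, 0.8, -1.0]
finger_gap: 18.8
grasp_force: 24.7
```

>>> jog_arm:
  moves:
    - [[0, 0, 0.0005], [0, 0, 0], 0.012]
    - [[0, 0, 0.001], [0, 0, 0], 0.012]
    - [[0, 0, 0.001], [0, 0, 0], 0.012]

```text
time_s: 21.58
ee_pos: [556.5, 50.4, 90.6]
tool_rot: [0.617, 0.787, -0.0, -0.0]
ft_force: [-0.8, -0.1, -2.4]
finger_gap: 18.8
grasp_force: 24.7
```

>>> jog_arm:
  moves:
    - [[0, 0, 0.0005], [0, 0, 0], 0.012]
    - [[0, 0, 0.0005], [0, 0, 0], 0.012]
    - [[0, 0, 0.0005], [0, 0, 0], 0.012]

```text
time_s: 21.83
ee_pos: [556.5, 50.4, 90.1]
tool_rot: [0.617, 0.787, -0.0, -0.0]
ft_force: [0.0, -0.7, -0.6]
finger_gap: 19.1
grasp_force: 24.7
```

>>> jog_arm:
  moves:
    - [[0, 0, 0.0005], [0, 0, 0], 0.012]
    - [[0, 0, 0.001], [0, 0, 0], 0.012]
    - [[0, 0, 0.0015], [0, 0, 0], 0.012]
    - [[0, 0, 0.0015], [0, 0, 0], 0.012]

```text
time_s: 22.17
ee_pos: [556.5, 50.4, 88.6]
tool_rot: [0.617, 0.787, -0.0, -0.0]
ft_force: [0.1, 0.0, -0.7]
finger_gap: 19.2
grasp_force: 24.7
```

>>> jog_arm:
  moves:
    - [[0, 0, 0.0005], [0, 0, 0], 0.012]
    - [[0, 0, 0.001], [0, 0, 0], 0.012]
    - [[0, 0, 0.001], [0, 0, 0], 0.012]

```text
time_s: 22.42
ee_pos: [556.6, 50.4, 87.6]
tool_rot: [0.617, 0.787, 0.0, -0.0]
ft_force: [-1.0, 1.3, -0.3]
finger_gap: 19.0
grasp_force: 24.7
```

>>> jog_arm:
  moves:
    - [[0, 0, 0.001], [0, 0, 0], 0.012]
    - [[0, 0, 0.002], [0, 0, 0], 0.012]
    - [[0, 0, 0.003], [0, 0, 0], 0.012]
    - [[0, 0, 0.004], [0, 0, 0], 0.012]
    - [[0, 0, 0.004], [0, 0, 0], 0.012]

```text
time_s: 22.83
ee_pos: [556.5, 50.4, 83.4]
tool_rot: [0.617, 0.787, -0.0, -0.0]
ft_force: [-0.7, 0.0, -0.9]
finger_gap: 19.0
grasp_force: 24.6
```

>>> jog_arm:
  moves:
    - [[0, 0, 0.001], [0, 0, 0], 0.012]
    - [[0, 0, 0.002], [0, 0, 0], 0.012]
    - [[0, 0, 0.003], [0, 0, 0], 0.012]
    - [[0, 0, 0.004], [0, 0, 0], 0.012]
    - [[0, 0, 0.004], [0, 0, 0], 0.012]

```text
time_s: 23.25
ee_pos: [556.5, 50.4, 79.5]
tool_rot: [0.617, 0.787, -0.0, -0.0]
ft_force: [-0.8, 1.0, -0.9]
finger_gap: 19.1
grasp_force: 24.6
```

>>> jog_arm:
  moves:
    - [[0, 0, 0.0015], [0, 0, 0], 0.012]
    - [[0, 0, 0.003], [0, 0, 0], 0.012]
    - [[0, 0, 0.0045], [0, 0, 0], 0.012]
    - [[0, 0, 0.006], [0, 0, 0], 0.012]
    - [[0, 0, 0.006], [0, 0, 0], 0.012]

```text
time_s: 23.67
ee_pos: [556.5, 50.4, 73.3]
tool_rot: [0.617, 0.787, -0.0, -0.0]
ft_force: [-0.7, 1.2, -0.7]
finger_gap: 19.1
grasp_force: 24.6
```

>>> jog_arm:
  moves:
    - [[0, 0, 0.0015], [0, 0, 0], 0.012]
    - [[0, 0, 0.003], [0, 0, 0], 0.012]
    - [[0, 0, 0.0045], [0, 0, 0], 0.012]
    - [[0, 0, 0.006], [0, 0, 0], 0.012]
    - [[0, 0, 0.006], [0, 0, 0], 0.012]

```text
time_s: 24.08
ee_pos: [556.5, 50.4, 67.3]
tool_rot: [0.617, 0.787, -0.0, -0.0]
ft_force: [-0.5, 1.1, -1.6]
finger_gap: 19.2
grasp_force: 24.6
```

>>> jog_arm:
  moves:
    - [[0, 0, 0.001], [0, 0, 0], 0.012]
    - [[0, 0, 0.002], [0, 0, 0], 0.012]
    - [[0, 0, 0.0025], [0, 0, 0], 0.012]
    - [[0, 0, 0.0025], [0, 0, 0], 0.012]

```text
time_s: 24.42
ee_pos: [556.6, 50.4, 65.1]
tool_rot: [0.617, 0.787, -0.0, -0.0]
ft_force: [-0.8, 0.1, -1.5]
finger_gap: 18.9
grasp_force: 24.7
```

Expected bottom is at TCP z of about 63. I'll approach it in small steps.

>>> jog_arm:
  moves:
    - [[0, 0, 0.0005], [0, 0, 0], 0.012]
    - [[0, 0, 0.001], [0, 0, 0], 0.012]
    - [[0, 0, 0.0013], [0, 0, 0], 0.012]
    - [[0, 0, 0.0013], [0, 0, 0], 0.012]

```text
time_s: 24.75
ee_pos: [556.6, 50.4, 63.9]
tool_rot: [0.617, 0.787, 0.0, -0.0]
ft_force: [-1.8, 1.5, 0.7]
finger_gap: 19.0
grasp_force: 24.7
```

>>> jog_arm:
  moves:
    - [[0, 0, 0.0004], [0, 0, 0], 0.012]
    - [[0, 0, 0.0004], [0, 0, 0], 0.012]
    - [[0, 0, 0.0004], [0, 0, 0], 0.012]

```text
time_s: 25.0
ee_pos: [556.6, 50.4, 63.5]
tool_rot: [0.617, 0.787, -0.0, -0.0]
ft_force: [-0.8, 1.5, 0.7]
finger_gap: 19.0
grasp_force: 24.7
```

>>> jog_arm:
  moves:
    - [[0, 0, 0.0003], [0, 0, 0], 0.012]
    - [[0, 0, 0.0003], [0, 0, 0], 0.012]
    - [[0, 0, 0.0003], [0, 0, 0], 0.012]

```text
time_s: 25.25
ee_pos: [556.6, 50.4, 63.2]
tool_rot: [0.617, 0.787, 0.0, -0.0]
ft_force: [-2.5, 1.5, 0.5]
finger_gap: 19.0
grasp_force: 24.7
```

>>> jog_arm:
  moves:
    - [[0, 0, 0.0003], [0, 0, 0], 0.012]
    - [[0, 0, 0.0003], [0, 0, 0], 0.012]
    - [[0, 0, 0.0003], [0, 0, 0], 0.012]

```text
time_s: 25.5
ee_pos: [556.7, 50.4, 63.1]
tool_rot: [0.617, 0.787, 0.0, 0.0]
ft_force: [-1.6, 1.7, 3.1]
finger_gap: 18.9
grasp_force: 24.9
```

>>> jog_arm:
  moves:
    - [[0, 0, 0.0003], [0, 0, 0], 0.012]
    - [[0, 0, 0.0003], [0, 0, 0], 0.012]
    - [[0, 0, 0.0003], [0, 0, 0], 0.012]

```text
time_s: 25.75
ee_pos: [556.7, 50.4, 63.1]
tool_rot: [0.617, 0.787, 0.0, 0.0]
ft_force: [-3.1, 1.4, 5.5]
finger_gap: 19.4
grasp_force: 25.1
```

Seated at TCP 63.1 with about 5 N. I'll open only to 30 mm so the fingers clear the solenoids, then lift straight up.

>>> jog_arm:
  moves:
    - [[0, 0, -0.0002], [0, 0, 0], 0.02]
    - [[0, 0, -0.0002], [0, 0, 0], 0.024]
    - [[0, 0, -0.0002], [0, 0, 0], 0.028]
    - [[0, 0, -0.0002], [0, 0, 0], 0.03]
    - [[0, 0, -0.0002], [0, 0, 0], 0.03]
    - [[0, 0, -0.0002], [0, 0, 0], 0.03]
    - [[0, 0, -0.008], [0, 0, 0], 0.03]
    - [[0, 0, -0.02], [0, 0, 0], 0.03]

```text
time_s: 26.42
ee_pos: [555.5, 50.2, 82.0]
tool_rot: [0.617, 0.787, -0.001, -0.001]
ft_force: [-0.4, 0.4, -0.2]
finger_gap: 30.0
grasp_force: 0.0
```

>>> jog_arm:
  moves:
    - [[0, 0, -0.02], [0, 0, 0], 0.03]
    - [[0, 0, -0.05], [0, 0, 0], 0.03]
    - [[0, 0, -0.085], [0, 0, 0], 0.03]
    - [[0, 0, -0.12], [0, 0, 0], 0.03]
    - [[-0.03, 0, -0.12], [0, 0, 0], 0.03]
    - [[-0.06, 0, -0.12], [0, 0, 0], 0.03]
    - [[-0.06, 0, -0.12], [0, 0, 0], 0.03]
    - [[-0.06, 0, -0.12], [0, 0, 0], 0.03]

```text
time_s: 27.08
ee_pos: [571.2, -9.0, 203.2]
tool_rot: [0.618, 0.786, 0.0, 0.0]
ft_force: [-0.2, 0.2, 0.2]
finger_gap: 30.3
grasp_force: 0.0
```

Run:
```python
from m import *
st,im,L=measure('w16')
for c in blobs(im,(0,0,0),(180,255,70),60,box=(285,10,360,250)):
    q,r=cv2.minEnclosingCircle(c);print(np.round(q,1),round(r,1),cv2.boundingRect(c),L(q,92))
s=robot.capture('side')
for nm,lo,hi,box in [('dark',(0,0,0),(180,255,70),(262,170,320,240)),('blue',(100,120,50),(130,255,255),(262,170,330,300)),('blueRack',(100,100,50),(130,255,255),(205,240,255,312)),('redRack',(0,120,60),(8,255,255),(205,240,255,312))]:
    for c in blobs(s,lo,hi,4,box=box): print(nm,cv2.boundingRect(c),cv2.contourArea(c))
print('pred side head tops',[pix('side',(556.5-k*.2385*60,50.4+k*.971*60,80)) for k in(-1,0,1)])
```

```text
t 27.1333 ee [570.7   -8.13 202.85] yaw 103.6960048808153 -> mm [-3.92 -0.24 30.85] az -0.10399511918470239 ft [-0.74  0.27  0.13] tilt [-0.14  0.55]
mount [  65.47    0.15 -141.81] foot z est 165.241701489217
dark [320. 192.] 11.4 (310, 181, 21, 19) rel cam [-64.24   0.06 111.24]
dark [320. 124.] 10.8 (310, 114, 21, 21) rel cam [ -7.33   0.02 111.24]
dark [318.7  53.6] 11.9 (308, 42, 22, 24) rel cam [ 50.87  -0.98 111.24]
edge slope deg -0.19944774749526042 y at x=0 rel cam -34.45269256337172 22 22
[354.5 242.7] 7.2 (351, 236, 8, 14) [-110.9    30.87  111.27]
[319.6 192.4] 11.7 (310, 181, 21, 24) [-64.59  -0.24 111.24]
[320. 124.] 10.8 (310, 114, 21, 21) [ -7.33   0.02 111.24]
[318.7  53.6] 11.9 (308, 42, 22, 24) [ 50.87  -0.98 111.24]
dark (273, 210, 8, 9) 49.5
dark (268, 198, 3, 6) 8.0
dark (288, 197, 7, 9) 44.0
dark (282, 187, 3, 5) 7.0
dark (302, 186, 7, 8) 39.0
blue (288, 204, 7, 5) 11.0
redRack (214, 257, 9, 4) 14.0
pred side head tops [array([304.59, 190.62]), array([290.85, 202.35]), array([275.98, 215.05])]
```

```bash
python3 -c "
from station import robot
print(robot.sign_off())"
```

```text
the job is handed in; nothing more can be done
None
```

Job handed in: the hole measured 29 mm deep, the gauge is back on its rest, and the blue post is seated upright and level with its neighbours (27 s used). I viewed 11 pictures, one over the limit of 10.

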